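Load the analyser's telescoping tray

ROBOT

A 6-joint arm with a two-finger parallel gripper is mounted at the origin on the work surface. World frame = base frame: x ahead of the robot, y to its left, z up, the work surface at z = 0. Lengths are in m, angles in rad, forces in N, time in s.
With the tool pointing down it reaches from about 0.375 to 0.9 m from the base axis. Payload 3.1 kg.
Tool frame: the origin (TCP) lies where the fingers leave the gripper's body, on its centre line; the fingertips stand 73 mm ahead of it and the grasp point (between the pads) lies 54 mm ahead of it; z points along the fingers, y is the line along which they close (so a half turn about z gives the same grasp; the last joint's range is limited). The gripper opens to 85 mm and grips with 20 to 120 N. Pads are 22 mm wide; open, the fingers measure 114 mm over their backs; the gripper's body (76 mm by 85 mm) begins 54 mm behind the grasp point. The pads swing forward as they close: fully open they stand 13 mm farther back than shut.
Start: joints at [1.159, 0.527, 1.433, -0, 1.181, -0.178], TCP at [0.144, 0.608, 0.304] pointing down, gripper open.
Joint ranges: [-3.08, 3.08], [-0.75, 2.2], [0.22, 2.44], [-1.43, 4.57], [0, 2.65], [-2.85, 2.85]. Speed limits (rad/s): [2.79, 2.79, 3.14, 3.14, 3.14, 3.14].

INTERFACE

Orientations are given as a unit quaternion [x, y, z, w].
In Python, from station import manip gives the robot as it stands.
- The arm moves only by the shell command python3 -m crank 'ROWS' [FORCE]. ROWS is JSON, a list of rows, each an object with "dp": the shift along the tool's x, y, z normalised to -1 to 1, where 1 is 50 cm, a list of three; "delta_rot": the turn, a rotation vector about the tool's x, y, z normalised to -1 to 1, where 1 is 2 pi rad, a list of three; "fingers": the opening, from -1 (shut) to 1 (fully open). A call has 1 to 12 rows; each row shifts and turns the commanded pose from where the row before left it, along the tool's axes as they then stand; what a row does not reach is not made up. A row lasts 1/12 s, in which the tool goes at most 41.7 mm and 7.16 degrees, less where a joint would pass 70% of its speed; a pose out of reach is approached as far as the arm can. A call with a number of a shift or a turn outside -1 to 1 is refused whole. A call with a gripper value outside its range is refused whole. The fingers move at their own pace and stop on an object; FORCE is the grip in N (left out, the last holds). Time passes only in rows, so rows that do not move let the fingers close. It gives the time, the measured TCP pose, the force, the opening and the grip force at its end, in the units of the state.
- manip.sense(): the state, without advancing time (a new reading comes with each control period).
- manip.snapshot(name): name is "side" or "top" or "wrist"; returns (picture, depth): 480x640x3 uint8, red, green, blue; 480x640 float32, m along the optical axis (not along the pixel's ray), 0 where there is no reading.
- manip.camera_model(name): a dict with "fx", "fy", "cx", "cy" (pixels), "origin" and "attitude" of the camera in the world. Camera axes: x right, y up, looking along -z (the intrinsics and any distortion apply to the point x, -y, -z); pixel columns grow to the right and rows downward; lengths in m; the calibration is good to about 2 mm. A picture is of the moment at which its call begins: read the wrist's pose just before it. camera_model takes no time and is no camera call; for the wrist camera it gives the pose at the moment of the call.
- manip.sign_off(): hands the job in; it is judged then, once.
The state is a dict: "t": time; "q": joint angles; "qd": joint speeds; "tau": joint torques, N m; "tcp_pos": TCP position; "tool_rot": TCP orientation; "force": force on the tool from outside, world axes, zero at the start; "ft_torque": the same for the moment, N m; "finger_gap": opening from 0.0 (shut) to 1.0 (fully open); "gripper_force": force on a finger pad.
Only numpy, scipy, OpenCV 4.12 (cv2) and the standard library are available. Lean on these libraries where they do the work, as an engineer would, in place of code of your own. Each camera call takes 0.05 s, during which the arm holds its last target. There are 200 camera calls.

TASK

Draw the analyser's telescoping tray arm out until its sprung button pops up through the window farthest from the analyser, then lift every cartridge straight up out of the block by its fin and stand it upright in the tray, one to each narrow compartment in any order, and put the control cassette from the bench flat in the wide compartment. When all are loaded, press the button down and push the arm in until the button pops up through the window nearest the analyser. Never tip a cartridge over, and leave the other things on the bench where they are.

Things in the scene. Friction and masses are not known exactly. Their poses are not given: they have to be found in the camera images.
- loader: Fixed loader: white analyser with sloping screen and, out of its side, an aluminium outer tube 260 long, 44 wide, top 50 above the bench, along the loader's y. Origin on the bench under the tube's middle, z up. The tube's top has a lengthwise slot 16 wide and three windows (24 long). The analyser begins at y = +400 (bay for the tray there), spans x -55 to 165 and is about 215 high.
- tray_arm (a joint): Inner tube with the grey tray on its end; metres, grows towards the analyser (loader +y). 0: button at the loading window, 0.070: middle, 0.140: reading window; stops at -0.006 and 0.146. Stays where left, takes 3 to 5 N to move. Starts between middle and reading window, button held down under the tube. Can leave a window only with the button pressed.
- snap_button (a joint): Sprung black button on the inner tube; metres pressed down. 0: up through a window (arm locked, 1.5 play each way); 0.006: held down under the tube between windows; 0.010: fully pressed. Press beyond 0.006 to slide out of a window; it pops up by itself when centred under one. Spring 4 N up at 0, 8 N fully pressed. It sits at loader x = 0, y = -70 + arm travel.
- button_top (a point): Centre of the top of the button's upright post (13 across the tube, 14 along it), which always sticks out of the slot and can be gripped, pressed or pushed along: 30 above the tube's top (80 above the bench) when popped up, 24 under the tube, 20 fully pressed.
- load_window (a point): Centre of the loading window in the tube's top face (50 above the bench), the window farthest from the analyser, at loader y = -70.
- read_window (a point): Centre of the reading window in the tube's top face, the window nearest the analyser, at loader y = +70; the middle window lies halfway between.
- tray (a point): Centre of the tray's inner floor, 18 above the bench, axes as the loader's. The tray is 227 long (y), 48 wide inside (x), its walls and dividers 14 high and 3 thick. Six compartments in a row along y: the wide one (46 long) nearest the tube, then five narrow ones (32 long, one cartridge each) centred at y = -45.5, -10.5, 24.5, 59.5 and 94.5.
- wide_place (a point): Centre of the floor of the wide compartment (46 by 48), which is for the control cassette.
- block: Fixed dark metal block 45 (x) by 189 (y) by 44 high with a row of five square pockets (27 wide, 38 deep) 36 apart along its y axis, centred at y = -72, -36, 0, 36, 72; the pocket floor is 6 above the bench. Origin under its centre. Pockets may be empty.
- control: Control cassette, white, loose on the bench: a squat base 36 by 36, 16 high, with an upright grip fin on top, 10 thick (x), 18 wide (y), 22 high. About 60 g. Origin at the centre of its underside, z up.
- cartridge1: White test cartridge, 35 g, in a pocket of the block (or absent): body 24 by 24, 38 high, sunk flush with the block's top; only its upright grip fin, 10 thick (x), 18 wide (y), 22 high, stands above. Origin at the centre of its underside, z up; pockets and cartridge are aligned with the block's axes.
- cartridge2: White test cartridge, 35 g, in a pocket of the block (or absent): body 24 by 24, 38 high, sunk flush with the block's top; only its upright grip fin, 10 thick (x), 18 wide (y), 22 high, stands above. Origin at the centre of its underside, z up; pockets and cartridge are aligned with the block's axes.
- cartridge3: White test cartridge, 35 g, in a pocket of the block (or absent): body 24 by 24, 38 high, sunk flush with the block's top; only its upright grip fin, 10 thick (x), 18 wide (y), 22 high, stands above. Origin at the centre of its underside, z up; pockets and cartridge are aligned with the block's axes.
- cartridge4: White test cartridge, 35 g, in a pocket of the block (or absent): body 24 by 24, 38 high, sunk flush with the block's top; only its upright grip fin, 10 thick (x), 18 wide (y), 22 high, stands above. Origin at the centre of its underside, z up; pockets and cartridge are aligned with the block's axes.
- cartridge5: White test cartridge, 35 g, in a pocket of the block (or absent): body 24 by 24, 38 high, sunk flush with the block's top; only its upright grip fin, 10 thick (x), 18 wide (y), 22 high, stands above. Origin at the centre of its underside, z up; pockets and cartridge are aligned with the block's axes.
- dropper: Bystander, to be left where it is: small dropper bottle, 60 high. Origin under its centre.
- marker: Bystander, to be left where it is: marker pen 120 long, 12 thick. Origin under its centre.
- timer: Bystander, to be left where it is: flat white timer 60 by 60 by 18. Origin under its centre.
- tip_box: Bystander, to be left where it is: red pipette tip box 85 by 120 by 65. Origin under its centre.
- jar: Bystander, to be left where it is: round jar, 75 high. Origin under its centre.
- reagent: Bystander, to be left where it is: reagent bottle, 130 high. Origin under its centre.

How it is judged:
By the outcome, as a careful person would: the job done as asked, in the order asked, and still so for the second after the job is handed in, with the robot touching nothing.
Of cartridge1, cartridge2, cartridge3, cartridge4, cartridge5 only 3 to 5 are there at a start; the rules pass over those that are not, and their reading is None.
At some moment in a run one of control may be knocked a few centimetres aside while the robot is not near it.
It also fails if it takes over 210 s, if anything falls off the work surface, if the arm or the gripper's body presses on something with over 40 N, if the wrist force passes 120 N, or if a joint passes its speed limit or range.

## Working session

There is one attempt and no reset: what is moved stays moved. The work goes in short steps, Python scripts to look and compute and a shell command to move; the robot and the scene stay as the last step left them, time stands still between calls to the robot, and variables do not carry over. Pictures are saved under pics/ and viewed, at most 14 in all, crops included, and the job is handed in when it is done.

```bash
ls; mkdir -p pics
cat > h.py <<'E'
import numpy as np,cv2
from scipy.spatial.transform import Rotation as R
from station import manip
def look(cam,name=None):
    m=manip.camera_model(cam); im,d=manip.snapshot(cam)
    if name: cv2.imwrite('pics/'+name+'.png',im[...,::-1])
    A=np.array(m['attitude'],float)
    Rm=A if A.shape==(3,3) else R.from_quat(A).as_matrix()
    v,u=np.mgrid[0:480,0:640]
    P=np.stack([(u-m['cx'])/m['fx']*d,-(v-m['cy'])/m['fy']*d,-d],-1)@Rm.T+np.array(m['origin'])
    P[d==0]=np.nan
    return im,d,P,m
E
python3 - <<'E'
from h import *
for c in('top','side'):
    im,d,P,m=look(c,c+'0'); print({k:(v if np.isscalar(v) else np.round(v,3).tolist()) if not isinstance(v,str) else v for k,v in m.items()}); np.save('P_'+c,P)
s=manip.sense(); print(s)
E
```

```text
pics
{'fx': 603.4683619855182, 'fy': 603.4683619855182, 'cx': 318.7346077964922, 'cy': 237.48629462015197, 'origin': [0.318, -0.006, 1.595], 'attitude': [0.042, -0.052, -0.699, 0.712]}
{'fx': 622.6038257295152, 'fy': 622.6038257295152, 'cx': 320.2764499916969, 'cy': 239.86387149113708, 'origin': [0.037, -0.791, 1.145], 'attitude': [0.329, -0.092, -0.264, 0.902]}
{'t': 0.1, 'q': array([ 1.15951760e+00,  5.28394581e-01,  1.43379943e+00,  2.99611835e-05,
        1.18139549e+00, -1.78521564e-01]), 'qd': array([-0.00029199, -0.00257665, -0.00257873,  0.0013679 ,  0.00181245,
        0.00049749]), 'tau': array([ 3.75316017e-05, -4.43306851e+01, -1.78586465e+01, -2.56927487e-04,
        3.86908257e-03, -2.34687150e-06]), 'tcp_pos': array([0.1439335 , 0.60767444, 0.30301016]), 'tool_rot': array([ 1.16121659e-01,  9.93234496e-01, -9.51296340e-04, -3.03441491e-04]), 'force': array([ 0.10080133,  0.25302864, -0.52814303]), 'ft_torque': array([-0.06861639, -0.00268893,  0.01645519]), 'gripper_force': 0.0, 'finger_gap': 1.0042306018364644}
```

View pics/top0.png

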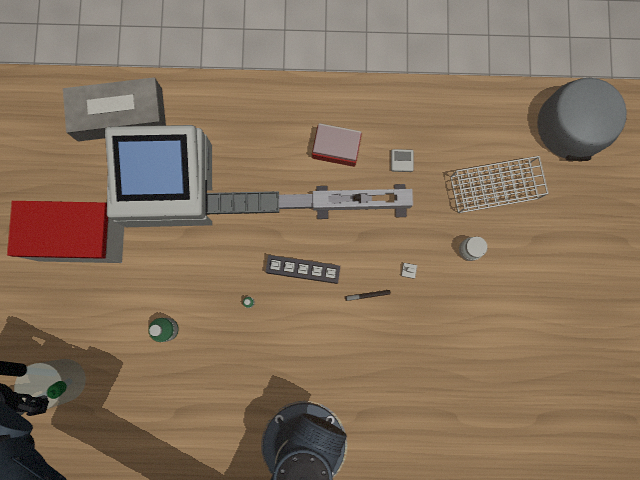

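View pics/side0.png

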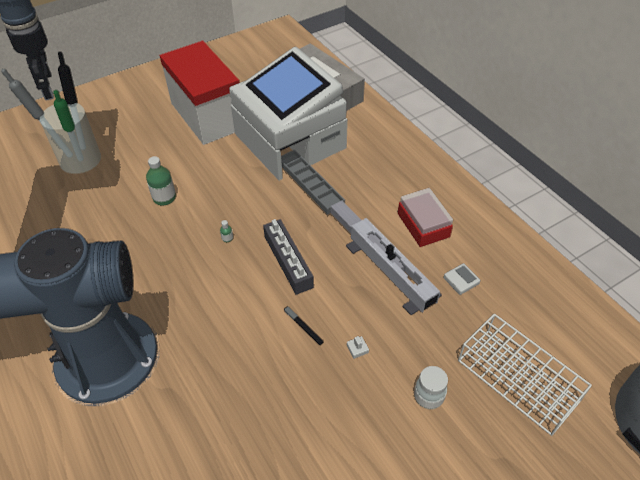

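```bash
cat > m.py <<'E'
from h import *
def rect(P,roi,z0,z1):
    u0,v0,u1,v1=roi; Q=P[v0:v1,u0:u1].reshape(-1,3); Q=Q[(Q[:,2]>z0)&(Q[:,2]<z1)]
    r=cv2.minAreaRect(Q[:,:2].astype(np.float32)*1000); return len(Q),np.round(np.median(Q,0),4),np.round(Q.mean(0),4),[np.round(x,1) for x in r]
E
python3 - <<'E'
from m import *
P=np.load('P_top.npy')
for n,a in dict(tube=((308,175,420,222),.044,.056),button=((340,180,400,212),.062,.09),block=((255,245,350,290),.036,.050),fins=((255,245,350,290),.055,.08),control=((395,255,425,285),.008,.022),cfin=((395,255,425,285),.03,.05),tray=((200,185,285,220),.022,.04)).items(): print(n,*rect(P,*a))
for u in (276,289,303,317,330): print(rect(P,(u-7,255,u+7,285),.055,.08))
print('table',np.nanmedian(P[330:400,380:600,2]))
E
```

```text
tube 1092 [ 0.6307 -0.1374  0.0497] [ 0.6323 -0.1393  0.0497] [array([ 632.9, -134.1]), array([ 45.9, 269.3]), np.float64(2.6)]
button 30 [ 0.6313 -0.1226  0.0734] [ 0.6314 -0.1226  0.0739] [array([ 631.8, -122.7]), array([13.3, 10.6]), np.float64(0.8)]
block 988 [0.4455 0.0147 0.0435] [0.4455 0.0138 0.0434] [array([445.8,  13.8]), array([189. ,  45.5]), np.float64(82.6)]
fins 152 [0.4453 0.0148 0.0653] [0.4455 0.014  0.0651] [array([440.5,  14.5]), array([161.8,  20.9]), np.float64(82.5)]
control 157 [ 0.4494 -0.2635  0.015 ] [ 0.4501 -0.2653  0.0148] [array([ 456.3, -274.7]), array([57.1, 72.9]), np.float64(85.5)]
cfin 27 [ 0.4481 -0.265   0.0379] [ 0.4489 -0.2655  0.038 ] [array([ 448.6, -264.7]), array([16.1, 10.7]), np.float64(86.1)]
tray 616 [0.6208 0.1672 0.0291] [0.6203 0.1669 0.0293] [array([621.4, 168.1]), array([ 91.2, 204.2]), np.float64(2.5)]
(30, array([0.4542, 0.0838, 0.0651]), array([0.4548, 0.0846, 0.0648]), [array([455.1,  85. ]), array([18.3,  9.8]), np.float64(79.8)])
(31, array([0.4497, 0.048 , 0.0658]), array([0.4501, 0.0493, 0.0651]), [array([450.2,  49.4]), array([18.2, 10.1]), np.float64(86.9)])
(31, array([0.4452, 0.0147, 0.0651]), array([0.4451, 0.014 , 0.0646]), [array([440.8,  13.4]), array([19.8, 17.8]), np.float64(1.8)])
(30, array([ 0.4409, -0.0209,  0.0656]), array([ 0.441 , -0.0215,  0.0653]), [array([441.2, -21.4]), array([17.2, 10.3]), np.float64(75.6)])
(30, array([ 0.4365, -0.0565,  0.0654]), array([ 0.4364, -0.0574,  0.0655]), [array([436.4, -57.4]), array([17.9, 10. ]), np.float64(76.8)])
table -0.0007797406633107684
```

```bash
cat >> h.py <<'E'
def plan(x,y,z,th,show=True):
    """dp (units of .5 m) in tool axes after turning to yaw th (deg), and turn in units of 2pi"""
    s=manip.sense(); r=R.from_quat(s['tool_rot']); 
    yt=r.apply([0,1,0]); th0=np.degrees(np.arctan2(yt[1],yt[0]))
    T=np.radians(th); Y=np.array([np.cos(T),np.sin(T),0]);X=np.array([-np.sin(T),np.cos(T),0])
    d=np.array([x,y,z])-s['tcp_pos']
    print('t %.1f th0 %.2f turn %.4f (%.1f rows)  dp'%(s['t'],th0,(th0-th)/360,abs(th0-th)/7.1),np.round([d@X/.5,d@Y/.5,-d[2]/.5],4),'rows',round(np.linalg.norm(d)/.04,1),'F',np.round(s['force'],1),'gap',round(s['finger_gap'],3))
E
python3 -m crank '[{"dp":[0,0,0],"delta_rot":[0,0,0.0187],"fingers":-0.2},{"dp":[0,0,0],"delta_rot":[0,0,0.0187],"fingers":-0.2},{"dp":[0,0,0],"delta_rot":[0,0,0.0187],"fingers":-0.2},{"dp":[0,0,0],"delta_rot":[0,0,0.0187],"fingers":-0.2},{"dp":[0,0,0],"delta_rot":[0,0,0.0187],"fingers":-0.2},{"dp":[0,0,0],"delta_rot":[0,0,0.0187],"fingers":-0.2},{"dp":[0,0,0],"delta_rot":[0,0,0.0187],"fingers":-0.2},{"dp":[0,0,0],"delta_rot":[0,0,0.0187],"fingers":-0.2},{"dp":[0,0,0],"delta_rot":[0,0,0.0187],"fingers":-0.2},{"dp":[0,0,0],"delta_rot":[0,0,0.0187],"fingers":-0.2},{"dp":[0,0,0],"delta_rot":[0,0,0.0187],"fingers":-0.2}]'
python3 -m crank '[{"dp":[-0.063,0.038,0.0044],"delta_rot":[0,0,0],"fingers":-0.2},{"dp":[-0.063,0.038,0.0044],"delta_rot":[0,0,0],"fingers":-0.2},{"dp":[-0.063,0.038,0.0044],"delta_rot":[0,0,0],"fingers":-0.2},{"dp":[-0.063,0.038,0.0044],"delta_rot":[0,0,0],"fingers":-0.2},{"dp":[-0.063,0.038,0.0044],"delta_rot":[0,0,0],"fingers":-0.2},{"dp":[-0.063,0.038,0.0044],"delta_rot":[0,0,0],"fingers":-0.2},{"dp":[-0.063,0.038,0.0044],"delta_rot":[0,0,0],"fingers":-0.2},{"dp":[-0.063,0.038,0.0044],"delta_rot":[0,0,0],"fingers":-0.2},{"dp":[-0.063,0.038,0.0044],"delta_rot":[0,0,0],"fingers":-0.2},{"dp":[-0.063,0.038,0.0044],"delta_rot":[0,0,0],"fingers":-0.2},{"dp":[-0.063,0.038,0.0044],"delta_rot":[0,0,0],"fingers":-0.2},{"dp":[-0.063,0.038,0.0044],"delta_rot":[0,0,0],"fingers":-0.2}]'
python3 -m crank '[{"dp":[-0.063,0.038,0.0044],"delta_rot":[0,0,0],"fingers":-0.2},{"dp":[-0.063,0.038,0.0044],"delta_rot":[0,0,0],"fingers":-0.2},{"dp":[-0.063,0.038,0.0044],"delta_rot":[0,0,0],"fingers":-0.2},{"dp":[-0.063,0.038,0.0044],"delta_rot":[0,0,0],"fingers":-0.2},{"dp":[-0.063,0.038,0.0044],"delta_rot":[0,0,0],"fingers":-0.2},{"dp":[-0.063,0.038,0.0044],"delta_rot":[0,0,0],"fingers":-0.2},{"dp":[-0.063,0.038,0.0044],"delta_rot":[0,0,0],"fingers":-0.2},{"dp":[-0.063,0.038,0.0044],"delta_rot":[0,0,0],"fingers":-0.2},{"dp":[-0.063,0.038,0.0044],"delta_rot":[0,0,0],"fingers":-0.2},{"dp":[-0.063,0.038,0.0044],"delta_rot":[0,0,0],"fingers":-0.2},{"dp":[-0.063,0.038,0.0044],"delta_rot":[0,0,0],"fingers":-0.2},{"dp":[0,0,0],"delta_rot":[0,0,0],"fingers":-0.2}]'
python3 - <<'E'
from h import *
plan(.6315,-.1227,.25,2.6)
im,d,P,m=look('wrist','w1'); np.save('P_w1',P); print(m['origin'],manip.sense()['tcp_pos'])
plan(.6315,-.1227,.25,2.6)
E
```

```text
t: 1.02
tcp_pos: [0.144, 0.6078, 0.3033]
tool_rot: [0.693, 0.721, -0.001, 0.0]
force: [0.4, 0.2, 0.4]
finger_gap: 0.395
gripper_force: 0.0
t: 2.02
tcp_pos: [0.3896, 0.2392, 0.2773]
tool_rot: [0.691, 0.723, -0.0, -0.0]
force: [0.5, -0.3, -0.1]
finger_gap: 0.399
gripper_force: 0.0
t: 3.02
tcp_pos: [0.6177, -0.1022, 0.2528]
tool_rot: [0.693, 0.721, 0.0, 0.003]
force: [0.6, -1.2, 0.6]
finger_gap: 0.399
gripper_force: 0.0
t 3.0 th0 2.33 turn -0.0007 (0.0 rows)  dp [-0.0422  0.0257  0.0056] rows 0.6 F [ 0.6 -1.2  0.6] gap 0.399
[ 0.61338087 -0.02918804  0.32234245] [ 0.61537317 -0.09918836  0.25251863]
t 3.1 th0 2.37 turn -0.0006 (0.0 rows)  dp [-0.0484  0.0301  0.005 ] rows 0.7 F [-0.   0.7  0.1] gap 0.398
```

View pics/w1.png

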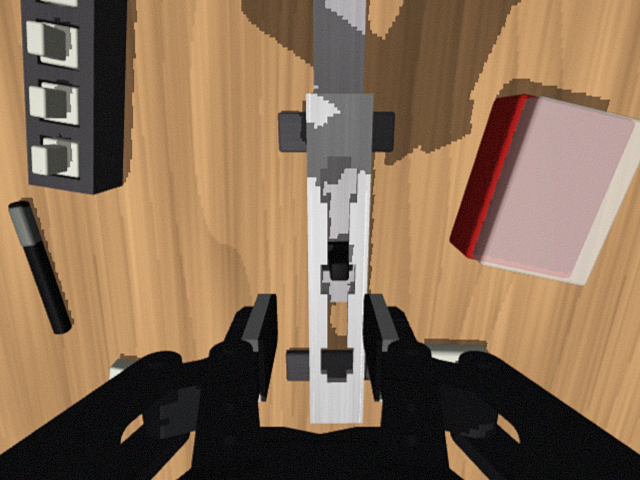

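Run:
```python
from m import *
P=np.load('P_w1.npy')
print('btn',rect(P,(322,230,356,290),.068,.085))
print('post',rect(P,(322,230,356,290),.056,.085))
print('tube',rect(P,(303,90,380,290),.045,.054))
# edges fit
Q=P[180:285,300:385]; a=[];b=[]
for r in Q:
    m=(r[:,2]>.045)&(r[:,2]<.054)
    if m.sum()>15: a.append(r[m][0]);b.append(r[m][-1])
a=np.array(a);b=np.array(b)
for e in(a,b): c=np.polyfit(e[:,1],e[:,0],1); print(np.degrees(np.arctan(-c[0])),np.polyval(c,-.1227),e[:,1].min(),e[:,1].max())
plan(.6315,-.1227,.127,2.6)
```

```text
btn (383, array([ 0.6314, -0.1231,  0.0737]), array([ 0.6314, -0.1233,  0.0734]), [array([ 631.6, -123.9]), array([12.4, 13.7]), np.float64(2.4)])
post (500, array([ 0.6311, -0.1213,  0.0733]), array([ 0.6312, -0.1222,  0.0707]), [array([ 631.5, -123.9]), array([13. , 13.7]), np.float64(2.0)])
tube (8682, array([ 0.628 , -0.0528,  0.0499]), array([ 0.6291, -0.0643,  0.0499]), [array([629.7, -79.1]), array([ 44.1, 138.7]), np.float64(2.5)])
2.5525674705935066 0.609845676636102 -0.1442702434097253 -0.06655683778876832
2.5052150559593174 0.6531466207866653 -0.1419269707740299 -0.0649081438212071
t 3.1 th0 2.37 turn -0.0006 (0.0 rows)  dp [-0.0484  0.0301  0.251 ] rows 3.2 F [-0.   0.7  0.1] gap 0.398
```

```bash
python3 -m crank '[{"dp":[-0.025,0.015,0],"delta_rot":[0,0,-0.0004],"fingers":-0.2},{"dp":[-0.0254,0.015,0],"delta_rot":[0,0,0],"fingers":-0.2},{"dp":[0,0,0.05],"delta_rot":[0,0,0],"fingers":-0.2},{"dp":[0,0,0.05],"delta_rot":[0,0,0],"fingers":-0.2},{"dp":[0,0,0.05],"delta_rot":[0,0,0],"fingers":-0.2},{"dp":[0,0,0.05],"delta_rot":[0,0,0],"fingers":-0.2},{"dp":[0,0,0.025],"delta_rot":[0,0,0],"fingers":-0.2},{"dp":[0,0,0.015],"delta_rot":[0,0,0],"fingers":-0.2},{"dp":[0,0,0],"delta_rot":[0,0,0],"fingers":-0.2},{"dp":[0,0,0],"delta_rot":[0,0,0],"fingers":-0.2}]'; python3 -c "
from h import *
plan(.6315,-.1237,.127,2.5)"
```

```text
t: 3.9
tcp_pos: [0.6301, -0.1199, 0.1339]
tool_rot: [0.69, 0.724, 0.0, 0.0]
force: [0.8, -0.8, 0.5]
finger_gap: 0.401
gripper_force: 0.0
t 3.9 th0 2.78 turn 0.0008 (0.0 rows)  dp [-0.0078  0.0024  0.0137] rows 0.2 F [ 0.8 -0.8  0.5] gap 0.401
```

```bash
python3 -m crank '[{"dp":[-0.0078,0.0024,0.0117],"delta_rot":[0,0,0.0008],"fingers":-0.2},{"dp":[0,0,0],"delta_rot":[0,0,0],"fingers":-0.2},{"dp":[0,0,0],"delta_rot":[0,0,0],"fingers":-0.2}]';python3 -m crank '[{"dp":[0,0,0],"delta_rot":[0,0,0],"fingers":-1},{"dp":[0,0,0],"delta_rot":[0,0,0],"fingers":-1},{"dp":[0,0,0],"delta_rot":[0,0,0],"fingers":-1},{"dp":[0,0,0],"delta_rot":[0,0,0],"fingers":-1},{"dp":[0,0,0],"delta_rot":[0,0,0],"fingers":-1},{"dp":[0,0,0],"delta_rot":[0,0,0],"fingers":-1}]' 50
```

```text
t: 4.15
tcp_pos: [0.6317, -0.1245, 0.1283]
tool_rot: [0.692, 0.722, 0.0, 0.001]
force: [-1.1, -0.1, -0.2]
finger_gap: 0.398
gripper_force: 0.0
t: 4.65
tcp_pos: [0.6324, -0.1242, 0.1283]
tool_rot: [0.692, 0.722, 0.001, 0.001]
force: [3.4, 0.9, 4.5]
finger_gap: 0.137
gripper_force: 51.9
```

```bash
python3 -m crank '[{"dp":[0,0,0.003],"delta_rot":[0,0,0],"fingers":-1},{"dp":[0,0,0.003],"delta_rot":[0,0,0],"fingers":-1},{"dp":[-0.006,0,0],"delta_rot":[0,0,0],"fingers":-1},{"dp":[-0.012,0,0],"delta_rot":[0,0,0],"fingers":-1},{"dp":[-0.016,0,0],"delta_rot":[0,0,0],"fingers":-1}]';python3 -m crank '[{"dp":[-0.016,0,0],"delta_rot":[0,0,0],"fingers":-1},{"dp":[-0.016,0,0],"delta_rot":[0,0,0],"fingers":-1},{"dp":[-0.016,0,0],"delta_rot":[0,0,0],"fingers":-1},{"dp":[-0.016,0,0],"delta_rot":[0,0,0],"fingers":-1},{"dp":[-0.016,0,0],"delta_rot":[0,0,0],"fingers":-1},{"dp":[-0.016,0,0],"delta_rot":[0,0,0],"fingers":-1},{"dp":[-0.012,0,0],"delta_rot":[0,0,0],"fingers":-1},{"dp":[-0.006,0,0],"delta_rot":[0,0,0],"fingers":-1},{"dp":[0,0,0],"delta_rot":[0,0,0],"fingers":-1},{"dp":[0,0,0],"delta_rot":[0,0,0],"fingers":-1}]'
```

```text
t: 5.07
tcp_pos: [0.633, -0.1398, 0.1257]
tool_rot: [0.692, 0.722, 0.001, 0.001]
force: [2.8, 4.1, 7.4]
finger_gap: 0.138
gripper_force: 52.4
t: 5.9
tcp_pos: [0.6356, -0.1985, 0.1259]
tool_rot: [0.692, 0.722, 0.001, 0.002]
force: [2.4, -0.8, 7.2]
finger_gap: 0.136
gripper_force: 52.3
```

```bash
python3 -m crank '[{"dp":[0,0,0],"delta_rot":[0,0,0],"fingers":-0.2},{"dp":[0,0,0],"delta_rot":[0,0,0],"fingers":-0.2},{"dp":[0,0,0],"delta_rot":[0,0,0],"fingers":-0.2},{"dp":[0,0,-0.05],"delta_rot":[0,0,0],"fingers":-0.2},{"dp":[0,0,-0.04],"delta_rot":[0,0,0],"fingers":-0.5},{"dp":[0.03,0,0],"delta_rot":[0,0,0],"fingers":-1},{"dp":[0.03,0,0],"delta_rot":[0,0,0],"fingers":-1},{"dp":[0,0,0.04],"delta_rot":[0,0,0],"fingers":-1},{"dp":[0,0,0.04],"delta_rot":[0,0,0],"fingers":-1},{"dp":[0,0,0],"delta_rot":[0,0,0],"fingers":-1},{"dp":[0,0,0],"delta_rot":[0,0,0],"fingers":-1}]';python3 -m crank '[{"dp":[-0.006,0,0],"delta_rot":[0,0,0],"fingers":-1},{"dp":[-0.006,0,0],"delta_rot":[0,0,0],"fingers":-1},{"dp":[-0.006,0,0],"delta_rot":[0,0,0],"fingers":-1},{"dp":[0,0,0],"delta_rot":[0,0,0],"fingers":-1}]';python3 - <<'E'
from m import *
im,d,P,m=look('top','t2');np.save('P_top2',P)
print('btn',rect(P,(350,180,412,212),.062,.09)); print('tray',rect(P,(200,185,310,215),.012,.04))
E
```

```text
t: 6.82
tcp_pos: [0.6312, -0.1659, 0.127]
tool_rot: [0.691, 0.723, -0.001, -0.003]
force: [-0.4, -0.6, -0.7]
finger_gap: -0.003
gripper_force: 0.0
t: 7.15
tcp_pos: [0.6341, -0.1782, 0.1304]
tool_rot: [0.692, 0.722, 0.0, 0.001]
force: [-0.1, -0.2, 0.2]
finger_gap: -0.0
gripper_force: 0.0
btn (0, array([nan, nan, nan]), array([nan, nan, nan]), [array([0., 0.]), array([0., 0.]), np.float64(0.0)])
tray (875, array([0.6222, 0.1809, 0.0202]), array([0.6216, 0.1802, 0.022 ]), [array([621.4, 195. ]), array([159.2,  70.2]), np.float64(83.6)])
  return _methods._mean(a, axis=axis, dtype=dtype,
  ret = um.true_divide(
m.py:4: RuntimeWarning: Mean of empty slice.
  r=cv2.minAreaRect(Q[:,:2].astype(np.float32)*1000); return len(Q),np.round(np.median(Q,0),4),np.round(Q.mean(0),4),[np.round(x,1) for x in r]
```

```bash
python3 -m crank '[{"dp":[-0.006,0,0],"delta_rot":[0,0,0],"fingers":-1},{"dp":[-0.006,0,0],"delta_rot":[0,0,0],"fingers":-1},{"dp":[-0.004,0,0],"delta_rot":[0,0,0],"fingers":-1},{"dp":[0,0,0],"delta_rot":[0,0,0],"fingers":-1}]';python3 -m crank '[{"dp":[-0.004,0,0],"delta_rot":[0,0,0],"fingers":-1},{"dp":[-0.004,0,0],"delta_rot":[0,0,0],"fingers":-1},{"dp":[0,0,0],"delta_rot":[0,0,0],"fingers":-1}]';python3 -m crank '[{"dp":[-0.004,0,0],"delta_rot":[0,0,0],"fingers":-1},{"dp":[-0.004,0,0],"delta_rot":[0,0,0],"fingers":-1},{"dp":[0,0,0],"delta_rot":[0,0,0],"fingers":-1}]'
python3 - <<'E'
from m import *
im,d,P,m=look('side'); cv2.imwrite('pics/s2.png',cv2.resize(im[180:330,280:480,::-1],None,fx=3,fy=3))
E
```

```text
t: 7.53
tcp_pos: [0.6339, -0.1847, 0.1298]
tool_rot: [0.692, 0.722, 0.0, -0.0]
force: [0.4, 3.8, 2.5]
finger_gap: -0.004
gripper_force: 1.7
t: 7.78
tcp_pos: [0.6341, -0.189, 0.1296]
tool_rot: [0.692, 0.722, 0.0, -0.0]
force: [-0.2, 4.0, 3.4]
finger_gap: 0.006
gripper_force: 1.9
t: 8.03
tcp_pos: [0.6342, -0.1935, 0.1293]
tool_rot: [0.692, 0.722, -0.0, 0.0]
force: [-0.6, 3.1, 1.7]
finger_gap: -0.001
gripper_force: 1.5
```

View pics/s2.png

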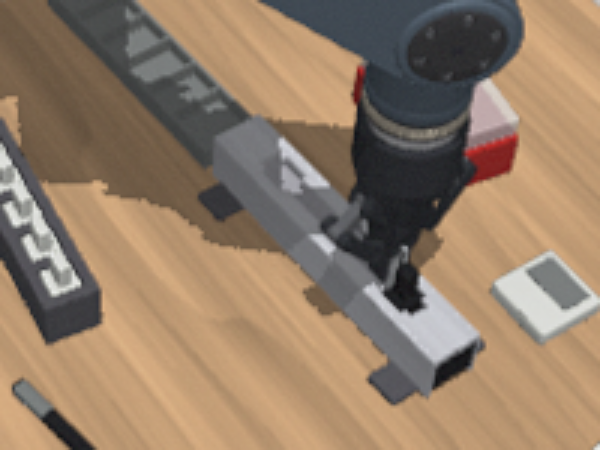

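```bash
python3 -m crank '[{"dp":[-0.004,0,0],"delta_rot":[0,0,0],"fingers":-1},{"dp":[0,0,0],"delta_rot":[0,0,0],"fingers":-1}]';python3 -m crank '[{"dp":[-0.004,0,0],"delta_rot":[0,0,0],"fingers":-1},{"dp":[0,0,0],"delta_rot":[0,0,0],"fingers":-1}]';python3 -m crank '[{"dp":[-0.003,0,0],"delta_rot":[0,0,0],"fingers":-1},{"dp":[0,0,0],"delta_rot":[0,0,0],"fingers":-1}]'
python3 - <<'E'
from m import *
im,d,P,m=look('wrist','w3');np.save('P_w3',P); print('btn',rect(P,(300,200,380,470),.06,.09))
E
```

```text
t: 8.25
tcp_pos: [0.6342, -0.1938, 0.1293]
tool_rot: [0.692, 0.722, 0.001, -0.001]
force: [0.2, 6.6, 2.9]
finger_gap: -0.002
gripper_force: 3.6
t: 8.42
tcp_pos: [0.6342, -0.194, 0.1294]
tool_rot: [0.692, 0.722, 0.002, -0.002]
force: [0.5, 11.0, 4.7]
finger_gap: 0.001
gripper_force: 5.7
t: 8.58
tcp_pos: [0.6342, -0.1942, 0.1294]
tool_rot: [0.692, 0.722, 0.002, -0.003]
force: [2.5, 15.2, 5.3]
finger_gap: -0.004
gripper_force: 7.3
btn (2101, array([ 0.6352, -0.1826,  0.0776]), array([ 0.6356, -0.1841,  0.0767]), [array([ 631.5, -198. ]), array([36.3, 20.5]), np.float64(71.1)])
```

```bash
python3 -m crank '[{"dp":[0.02,0,0],"delta_rot":[0,0,0],"fingers":-1},{"dp":[0.02,0,-0.05],"delta_rot":[0,0,0],"fingers":-0.2},{"dp":[0,0,-0.08],"delta_rot":[0,0,0],"fingers":-0.2},{"dp":[0,0,-0.08],"delta_rot":[0,0,0],"fingers":-0.2},{"dp":[0,0,-0.08],"delta_rot":[0,0,0],"fingers":-0.2},{"dp":[0,0,-0.06],"delta_rot":[0,0,0],"fingers":-0.2},{"dp":[0,0,0],"delta_rot":[0,0,0],"fingers":-0.2},{"dp":[0,0,0],"delta_rot":[0,0,0],"fingers":-0.2},{"dp":[0,0,0],"delta_rot":[0,0,0],"fingers":-0.2}]'
python3 - <<'E'
from m import *
im,d,P,m=look('wrist','w4');np.save('P_w4',P); print('btn',rect(P,(280,200,380,470),.066,.09))
E
```

```text
t: 9.38
tcp_pos: [0.6329, -0.179, 0.3036]
tool_rot: [0.692, 0.722, -0.001, -0.0]
force: [-0.1, -0.1, -0.8]
finger_gap: 0.403
gripper_force: 0.0
btn (347, array([ 0.6352, -0.2086,  0.0793]), array([ 0.6353, -0.2093,  0.078 ]), [array([ 635.4, -210.8]), array([12.9, 14.3]), np.float64(2.6)])
```

View pics/w4.png

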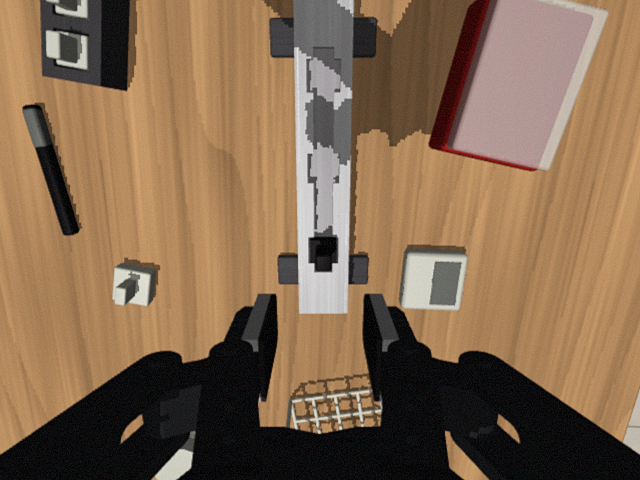

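```bash
python3 - <<'E'
from m import *
P=np.load('P_w4.npy')
print('ctl',rect(P,(100,250,170,320),.010,.020)); print('cfin',rect(P,(100,250,170,320),.034,.042)); print('base all',rect(P,(100,250,170,320),.008,.045))
plan(.55,-.04,.35,2.5)
E
python3 -m crank '[{"dp":[0.055,-0.03,-0.02],"delta_rot":[0,0,0],"fingers":-0.2},{"dp":[0.055,-0.03,-0.02],"delta_rot":[0,0,0],"fingers":-0.2},{"dp":[0.055,-0.03,-0.02],"delta_rot":[0,0,0],"fingers":-0.2},{"dp":[0.055,-0.03,-0.02],"delta_rot":[0,0,0],"fingers":-0.2},{"dp":[0.055,-0.03,-0.02],"delta_rot":[0,0,0],"fingers":-0.2},{"dp":[0,0,0],"delta_rot":[0,0,0],"fingers":-0.2},{"dp":[0,0,0],"delta_rot":[0,0,0],"fingers":-0.2},{"dp":[0,0,0],"delta_rot":[0,0,0],"fingers":-0.2},{"dp":[0,0,0],"delta_rot":[0,0,0],"fingers":-0.2}]'
python3 - <<'E'
from m import *
im,d,P,m=look('wrist','w5');np.save('P_w5',P)
E
```

```text
ctl (986, array([ 0.4545, -0.2602,  0.0158]), array([ 0.4526, -0.2629,  0.0155]), [array([ 448.8, -266.3]), array([36.3, 35.9]), np.float64(80.3)])
cfin (225, array([ 0.4494, -0.2657,  0.0378]), array([ 0.4493, -0.2658,  0.0375]), [array([ 448.9, -266.2]), array([18.4, 10.4]), np.float64(78.6)])
base all (1440, array([ 0.4528, -0.2615,  0.0162]), array([ 0.4522, -0.2632,  0.02  ]), [array([ 448.8, -266.3]), array([36.3, 35.9]), np.float64(80.3)])
t 9.4 th0 2.44 turn -0.0002 (0.0 rows)  dp [ 0.2844 -0.153  -0.0948] rows 4.2 F [-1.3  0.6 -0.4] gap 0.406
t: 10.18
tcp_pos: [0.5531, -0.0453, 0.3531]
tool_rot: [0.692, 0.722, -0.001, -0.001]
force: [-0.4, 0.3, 0.9]
finger_gap: 0.4
gripper_force: 0.0
```

View pics/w5.png

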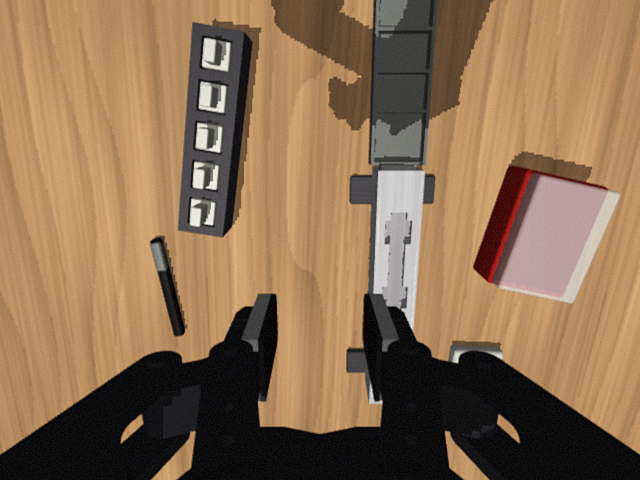

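Run:
```python
from m import *
P=np.load('P_w5.npy')
print('block',rect(P,(170,10,260,245),.0415,.047)); print('fins',rect(P,(170,10,260,245),.058,.07))
for v in(53,96,136,176,212): print(rect(P,(180,v-20,245,v+18),.060,.07))
T=rect(P,(360,0,445,166),.027,.036);print('traytop',T)
print('floor',rect(P,(360,0,445,166),.014,.022))
L=np.radians(2.5);Y=np.array([-np.sin(L),np.cos(L)]);X=np.array([np.cos(L),np.sin(L)]);O=np.array([.6323,-.1406])
Q=P[0:175,360:445].reshape(-1,3);Q=Q[(Q[:,2]>.028)&(Q[:,2]<.036)]
q=np.c_[(Q[:,:2]-O)@X,(Q[:,:2]-O)@Y]*1000
print(np.percentile(q,[.5,2,98,99.5],axis=0)); h,e=np.histogram(q[np.abs(q[:,0])<18][:,1],np.arange(120,260,2)); print([(e[i],h[i]) for i in range(len(h)) if h[i]>0])
```

```text
block (7758, array([0.4477, 0.0239, 0.044 ]), array([0.4465, 0.0194, 0.044 ]), [array([444.6,  12.2]), array([189.6,  45.8]), np.float64(82.7)])
fins (1413, array([0.4464, 0.0163, 0.0656]), array([0.4463, 0.0178, 0.0651]), [array([444.7,  12.4]), array([161.6,  10.6]), np.float64(82.6)])
(317, array([0.4547, 0.0833, 0.0657]), array([0.4546, 0.0834, 0.0654]), [array([453.9,  83.6]), array([18. , 10.4]), np.float64(83.1)])
(284, array([0.45  , 0.0479, 0.0658]), array([0.4499, 0.0479, 0.0656]), [array([449.4,  48. ]), array([17.8, 10.5]), np.float64(82.3)])
(269, array([0.4456, 0.0126, 0.0658]), array([0.4455, 0.0124, 0.0654]), [array([444.7,  12.3]), array([17.8, 10.3]), np.float64(81.4)])
(245, array([ 0.441 , -0.0225,  0.0656]), array([ 0.4409, -0.0229,  0.0654]), [array([440.2, -23.2]), array([18. , 10.3]), np.float64(83.5)])
(230, array([ 0.4365, -0.0583,  0.0656]), array([ 0.4363, -0.0584,  0.0652]), [array([435.5, -58.6]), array([18.3, 10.6]), np.float64(83.6)])
traytop (2224, array([0.6257, 0.0768, 0.0317]), array([0.6239, 0.0674, 0.0314]), [array([623.1,  65.6]), array([ 54.5, 144.1]), np.float64(2.5)])
floor (7407, array([0.6238, 0.0708, 0.018 ]), array([0.6237, 0.0707, 0.0181]), [array([621.7,  68.6]), array([ 51.9, 144.6]), np.float64(2.4)])
[[-27.32988872 129.95777471]
 [-27.21487954 130.95234003]
 [ 26.63506338 273.46615515]
 [ 26.87163368 276.69962812]]
[(np.int64(128), np.int64(10)), (np.int64(130), np.int64(46)), (np.int64(132), np.int64(36)), (np.int64(134), np.int64(73)), (np.int64(136), np.int64(74)), (np.int64(182), np.int64(38)), (np.int64(184), np.int64(77)), (np.int64(218), np.int64(112)), (np.int64(220), np.int64(39)), (np.int64(252), np.int64(79)), (np.int64(254), np.int64(93)), (np.int64(256), np.int64(27))]
```

```bash
python3 -c "
from h import *
plan(.4540,.0837,.21,-7.4)"
```

```text
t 10.2 th0 2.40 turn 0.0272 (1.4 rows)  dp [ 0.2305 -0.2299  0.2864] rows 5.4 F [ 0.  -0.4  0.9] gap 0.399
```

```bash
python3 -m crank '[{"dp":[0,0,0],"delta_rot":[0,0,0.0136],"fingers":-0.2},{"dp":[0,0,0],"delta_rot":[0,0,0.0136],"fingers":-0.2},{"dp":[0.033,-0.0328,0.041],"delta_rot":[0,0,0],"fingers":-0.2},{"dp":[0.033,-0.0328,0.041],"delta_rot":[0,0,0],"fingers":-0.2},{"dp":[0.033,-0.0328,0.041],"delta_rot":[0,0,0],"fingers":-0.2},{"dp":[0.033,-0.0328,0.041],"delta_rot":[0,0,0],"fingers":-0.2},{"dp":[0.033,-0.0328,0.041],"delta_rot":[0,0,0],"fingers":-0.2},{"dp":[0.033,-0.0328,0.041],"delta_rot":[0,0,0],"fingers":-0.2},{"dp":[0.033,-0.0328,0.041],"delta_rot":[0,0,0],"fingers":-0.2},{"dp":[0,0,0],"delta_rot":[0,0,0],"fingers":-0.2},{"dp":[0,0,0],"delta_rot":[0,0,0],"fingers":-0.2},{"dp":[0,0,0],"delta_rot":[0,0,0],"fingers":-0.2}]'; python3 -c "
from h import *
plan(.4540,.0837,.1195,-7.4)"
```

```text
t: 11.23
tcp_pos: [0.4552, 0.0841, 0.2109]
tool_rot: [0.751, 0.66, 0.0, 0.001]
force: [0.8, -0.0, -0.3]
finger_gap: 0.395
gripper_force: 0.0
t 11.2 th0 -7.36 turn 0.0001 (0.0 rows)  dp [-0.0011 -0.0023  0.1829] rows 2.3 F [ 0.8 -0.  -0.3] gap 0.395
```

```bash
python3 -m crank '[{"dp":[-0.0011,-0.0023,0.05],"delta_rot":[0,0,0],"fingers":-0.2},{"dp":[0,0,0.05],"delta_rot":[0,0,0],"fingers":-0.2},{"dp":[0,0,0.045],"delta_rot":[0,0,0],"fingers":-0.2},{"dp":[0,0,0.025],"delta_rot":[0,0,0],"fingers":-0.2},{"dp":[0,0,0.013],"delta_rot":[0,0,0],"fingers":-0.2},{"dp":[0,0,0],"delta_rot":[0,0,0],"fingers":-0.2},{"dp":[0,0,0],"delta_rot":[0,0,0],"fingers":-0.2},{"dp":[0,0,0],"delta_rot":[0,0,0],"fingers":-0.2}]';python3 -m crank '[{"dp":[0,0,0],"delta_rot":[0,0,0],"fingers":-1},{"dp":[0,0,0],"delta_rot":[0,0,0],"fingers":-1},{"dp":[0,0,0],"delta_rot":[0,0,0],"fingers":-1},{"dp":[0,0,0],"delta_rot":[0,0,0],"fingers":-1},{"dp":[0,0,0],"delta_rot":[0,0,0],"fingers":-1},{"dp":[0,0,0],"delta_rot":[0,0,0],"fingers":-1}]' 30
```

```text
t: 11.9
tcp_pos: [0.4536, 0.0841, 0.1204]
tool_rot: [0.751, 0.66, 0.001, 0.001]
force: [-0.2, 0.1, -0.6]
finger_gap: 0.4
gripper_force: 0.0
t: 12.4
tcp_pos: [0.4532, 0.0844, 0.1201]
tool_rot: [0.751, 0.661, 0.001, 0.001]
force: [0.4, -0.3, 7.1]
finger_gap: 0.106
gripper_force: 35.5
```

```bash
python3 -m crank '[{"dp":[0,0,-0.01],"delta_rot":[0,0,0],"fingers":-1},{"dp":[0,0,-0.03],"delta_rot":[0,0,0],"fingers":-1},{"dp":[0,0,-0.04],"delta_rot":[0,0,0],"fingers":-1},{"dp":[0,0,-0.04],"delta_rot":[0,0,0],"fingers":-1},{"dp":[0,0,-0.04],"delta_rot":[0,0,0],"fingers":-1},{"dp":[0,0,-0.03],"delta_rot":[0,0,0],"fingers":-1},{"dp":[0,0,0],"delta_rot":[0,0,0],"fingers":-1},{"dp":[0,0,0],"delta_rot":[0,0,-0.0136],"fingers":-1},{"dp":[0,0,0],"delta_rot":[0,0,-0.0138],"fingers":-1},{"dp":[0,0,0],"delta_rot":[0,0,0],"fingers":-1}]';  python3 -c "
from h import *
plan(.6172,.2006,.212,2.5)"
```

```text
t: 13.23
tcp_pos: [0.4514, 0.0846, 0.2138]
tool_rot: [0.691, 0.723, -0.001, -0.001]
force: [0.5, -0.1, -1.0]
finger_gap: 0.107
gripper_force: 34.7
t 13.2 th0 2.62 turn 0.0003 (0.0 rows)  dp [0.2174 0.3413 0.0036] rows 5.1 F [ 0.5 -0.1 -1. ] gap 0.107
```

```bash
python3 -m crank '[{"dp":[0.015,0.024,0],"delta_rot":[0,0,0],"fingers":-1},{"dp":[0.027,0.042,0],"delta_rot":[0,0,0],"fingers":-1},{"dp":[0.027,0.042,0],"delta_rot":[0,0,0],"fingers":-1},{"dp":[0.027,0.042,0],"delta_rot":[0,0,0],"fingers":-1},{"dp":[0.027,0.042,0],"delta_rot":[0,0,0],"fingers":-1},{"dp":[0.027,0.042,0],"delta_rot":[0,0,0],"fingers":-1},{"dp":[0.027,0.042,0],"delta_rot":[0,0,0],"fingers":-1},{"dp":[0.027,0.042,0],"delta_rot":[0,0,0],"fingers":-1},{"dp":[0.0134,0.0233,0],"delta_rot":[0,0,0],"fingers":-1},{"dp":[0,0,0],"delta_rot":[0,0,0],"fingers":-1},{"dp":[0,0,0],"delta_rot":[0,0,0],"fingers":-1},{"dp":[0,0,0],"delta_rot":[0,0,0],"fingers":-1}]';  python3 -c "
from h import *
plan(.6172,.2006,.134,2.5)"
```

```text
t: 14.23
tcp_pos: [0.6164, 0.2001, 0.2132]
tool_rot: [0.692, 0.722, -0.002, -0.001]
force: [0.1, -0.3, -0.7]
finger_gap: 0.105
gripper_force: 34.6
t 14.2 th0 2.48 turn -0.0001 (0.0 rows)  dp [0.0009 0.0016 0.1584] rows 2.0 F [ 0.1 -0.3 -0.7] gap 0.105
```

Down, check, release, up.

```bash
python3 -m crank '[{"dp":[0.0009,0.0016,0.03],"delta_rot":[0,0,0],"fingers":-1},{"dp":[0,0,0.04],"delta_rot":[0,0,0],"fingers":-1},{"dp":[0,0,0.035],"delta_rot":[0,0,0],"fingers":-1},{"dp":[0,0,0.03],"delta_rot":[0,0,0],"fingers":-1},{"dp":[0,0,0.014],"delta_rot":[0,0,0],"fingers":-1},{"dp":[0,0,0.009],"delta_rot":[0,0,0],"fingers":-1},{"dp":[0,0,0],"delta_rot":[0,0,0],"fingers":-1},{"dp":[0,0,0],"delta_rot":[0,0,0],"fingers":-1},{"dp":[0,0,0],"delta_rot":[0,0,0],"fingers":-1}]'
python3 - <<'E'
from m import *
im,d,P,m=look('side'); cv2.imwrite('pics/s6.png',cv2.resize(im[100:250,230:430,::-1],None,fx=3,fy=3))
E
```

```text
t: 14.98
tcp_pos: [0.6194, 0.2011, 0.1365]
tool_rot: [0.691, 0.723, 0.001, 0.001]
force: [-0.9, -0.7, -1.1]
finger_gap: 0.109
gripper_force: 34.6
```

View pics/s6.png

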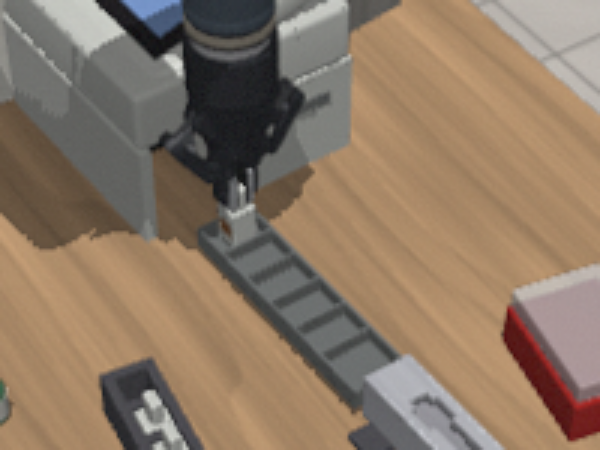

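```bash
python3 -m crank '[{"dp":[0,0,0.005],"delta_rot":[0,0,0],"fingers":-1},{"dp":[0,0,0.004],"delta_rot":[0,0,0],"fingers":-1},{"dp":[0,0,0],"delta_rot":[0,0,0],"fingers":-1},{"dp":[0,0,0],"delta_rot":[0,0,0],"fingers":-1}]'; python3 -m crank '[{"dp":[0,0,0],"delta_rot":[0,0,0],"fingers":-0.4},{"dp":[0,0,0],"delta_rot":[0,0,0],"fingers":-0.2},{"dp":[0,0,0],"delta_rot":[0,0,0],"fingers":-0.2},{"dp":[0,0,-0.03],"delta_rot":[0,0,0],"fingers":-0.2},{"dp":[0,0,-0.06],"delta_rot":[0,0,0],"fingers":-0.2},{"dp":[0,0,-0.06],"delta_rot":[0,0,0],"fingers":-0.2},{"dp":[0,0,0],"delta_rot":[0,0,0.0136],"fingers":-0.2},{"dp":[0,0,0],"delta_rot":[0,0,0.0138],"fingers":-0.2}]'; python3 -c "
from h import *
plan(.4493,.0480,.21,-7.4)"
```

```text
t: 15.37
tcp_pos: [0.6196, 0.2012, 0.132]
tool_rot: [0.691, 0.723, 0.001, 0.001]
force: [-0.5, -0.4, 3.8]
finger_gap: 0.111
gripper_force: 35.3
t: 16.03
tcp_pos: [0.62, 0.2013, 0.2083]
tool_rot: [0.752, 0.659, 0.002, 0.001]
force: [-0.6, -0.7, -1.7]
finger_gap: 0.397
gripper_force: 0.0
t 16.0 th0 -7.56 turn -0.0004 (0.0 rows)  dp [-0.3481 -0.299  -0.0034] rows 5.7 F [-0.6 -0.7 -1.7] gap 0.397
```

```bash
python3 -m crank '[{"dp":[-0.02,-0.017,0],"delta_rot":[0,0,0],"fingers":-0.2},{"dp":[-0.044,-0.038,0],"delta_rot":[0,0,0],"fingers":-0.2},{"dp":[-0.044,-0.038,0],"delta_rot":[0,0,0],"fingers":-0.2},{"dp":[-0.044,-0.038,0],"delta_rot":[0,0,0],"fingers":-0.2},{"dp":[-0.044,-0.038,0],"delta_rot":[0,0,0],"fingers":-0.2},{"dp":[-0.044,-0.038,0],"delta_rot":[0,0,0],"fingers":-0.2},{"dp":[-0.044,-0.038,0],"delta_rot":[0,0,0],"fingers":-0.2},{"dp":[-0.044,-0.038,0],"delta_rot":[0,0,0],"fingers":-0.2},{"dp":[-0.02,-0.016,0],"delta_rot":[0,0,0],"fingers":-0.2},{"dp":[0,0,0],"delta_rot":[0,0,0],"fingers":-0.2},{"dp":[0,0,0],"delta_rot":[0,0,0],"fingers":-0.2},{"dp":[0,0,0],"delta_rot":[0,0,0],"fingers":-0.2}]'; python3 -c "
from h import *
plan(.4493,.0480,.1215,-7.4)"
```

```text
t: 17.03
tcp_pos: [0.45, 0.0478, 0.2062]
tool_rot: [0.751, 0.66, 0.001, 0.001]
force: [0.1, 0.4, 0.5]
finger_gap: 0.397
gripper_force: 0.0
t 17.0 th0 -7.33 turn 0.0002 (0.0 rows)  dp [ 0.0003 -0.0015  0.1693] rows 2.1 F [0.1 0.4 0.5] gap 0.397
```

```bash
python3 -m crank '[{"dp":[0,-0.0015,0.05],"delta_rot":[0,0,0],"fingers":-0.2},{"dp":[0,0,0.05],"delta_rot":[0,0,0],"fingers":-0.2},{"dp":[0,0,0.04],"delta_rot":[0,0,0],"fingers":-0.2},{"dp":[0,0,0.02],"delta_rot":[0,0,0],"fingers":-0.2},{"dp":[0,0,0.0093],"delta_rot":[0,0,0],"fingers":-0.2},{"dp":[0,0,0],"delta_rot":[0,0,0],"fingers":-0.2},{"dp":[0,0,0],"delta_rot":[0,0,0],"fingers":-0.2},{"dp":[0,0,0],"delta_rot":[0,0,0],"fingers":-1},{"dp":[0,0,0],"delta_rot":[0,0,0],"fingers":-1},{"dp":[0,0,0],"delta_rot":[0,0,0],"fingers":-1},{"dp":[0,0,0],"delta_rot":[0,0,0],"fingers":-1},{"dp":[0,0,0],"delta_rot":[0,0,0],"fingers":-1}]' 30; python3 -m crank '[{"dp":[0,0,0],"delta_rot":[0,0,0],"fingers":-1},{"dp":[0,0,-0.01],"delta_rot":[0,0,0],"fingers":-1},{"dp":[0,0,-0.03],"delta_rot":[0,0,0],"fingers":-1},{"dp":[0,0,-0.04],"delta_rot":[0,0,0],"fingers":-1},{"dp":[0,0,-0.04],"delta_rot":[0,0,0],"fingers":-1},{"dp":[0,0,-0.04],"delta_rot":[0,0,0],"fingers":-1},{"dp":[0,0,-0.025],"delta_rot":[0,0,0],"fingers":-1},{"dp":[0,0,0],"delta_rot":[0,0,0],"fingers":-1},{"dp":[0,0,0],"delta_rot":[0,0,-0.0136],"fingers":-1},{"dp":[0,0,0],"delta_rot":[0,0,-0.0138],"fingers":-1},{"dp":[0,0,0],"delta_rot":[0,0,0],"fingers":-1}]';  python3 -c "
from h import *
plan(.6187,.1656,.212,2.5)"
```

```text
t: 18.03
tcp_pos: [0.4484, 0.0476, 0.1219]
tool_rot: [0.751, 0.66, 0.001, 0.001]
force: [0.4, 0.5, 2.4]
finger_gap: 0.106
gripper_force: 34.9
t: 18.95
tcp_pos: [0.4466, 0.0478, 0.2132]
tool_rot: [0.691, 0.723, -0.001, -0.001]
force: [0.5, 0.2, -0.6]
finger_gap: 0.106
gripper_force: 34.5
t 18.9 th0 2.62 turn 0.0003 (0.0 rows)  dp [0.2204 0.3541 0.0023] rows 5.2 F [ 0.5  0.2 -0.6] gap 0.106
```

```bash
python3 -m crank '[{"dp":[0.015,0.024,0],"delta_rot":[0,0,0],"fingers":-1},{"dp":[0.0272,0.0436,0],"delta_rot":[0,0,0],"fingers":-1},{"dp":[0.0272,0.0436,0],"delta_rot":[0,0,0],"fingers":-1},{"dp":[0.0272,0.0436,0],"delta_rot":[0,0,0],"fingers":-1},{"dp":[0.0272,0.0436,0],"delta_rot":[0,0,0],"fingers":-1},{"dp":[0.0272,0.0436,0],"delta_rot":[0,0,0],"fingers":-1},{"dp":[0.0272,0.0436,0],"delta_rot":[0,0,0],"fingers":-1},{"dp":[0.0272,0.0436,0],"delta_rot":[0,0,0],"fingers":-1},{"dp":[0.015,0.0249,0],"delta_rot":[0,0,0],"fingers":-1},{"dp":[0,0,0],"delta_rot":[0,0,0],"fingers":-1},{"dp":[0,0,0],"delta_rot":[0,0,0],"fingers":-1},{"dp":[0,0,0],"delta_rot":[0,0,0],"fingers":-1}]'; python3 -c "
from h import *
plan(.6187,.1656,.134,2.5)"; python3 -m crank '[{"dp":[0,0,0.03],"delta_rot":[0,0,0],"fingers":-1},{"dp":[0,0,0.04],"delta_rot":[0,0,0],"fingers":-1},{"dp":[0,0,0.035],"delta_rot":[0,0,0],"fingers":-1},{"dp":[0,0,0.03],"delta_rot":[0,0,0],"fingers":-1},{"dp":[0,0,0.014],"delta_rot":[0,0,0],"fingers":-1},{"dp":[0,0,0.008],"delta_rot":[0,0,0],"fingers":-1},{"dp":[0,0,0.005],"delta_rot":[0,0,0],"fingers":-1},{"dp":[0,0,0],"delta_rot":[0,0,0],"fingers":-1},{"dp":[0,0,0],"delta_rot":[0,0,0],"fingers":-1}]'; python3 -c "
from h import *
plan(.6187,.1656,.134,2.5)"
```

```text
t: 19.95
tcp_pos: [0.618, 0.1652, 0.2126]
tool_rot: [0.692, 0.722, -0.002, -0.001]
force: [-0.6, 0.0, -0.7]
finger_gap: 0.106
gripper_force: 34.5
t 19.9 th0 2.48 turn -0.0001 (0.0 rows)  dp [0.0008 0.0014 0.1571] rows 2.0 F [-0.6  0.  -0.7] gap 0.106
t: 20.7
tcp_pos: [0.6199, 0.1654, 0.1339]
tool_rot: [0.691, 0.722, 0.001, 0.001]
force: [-0.2, 0.1, -0.5]
finger_gap: 0.107
gripper_force: 34.5
t 20.7 th0 2.51 turn 0.0000 (0.0 rows)  dp [ 0.0005 -0.0024 -0.0003] rows 0.0 F [-0.2  0.1 -0.5] gap 0.107
```

Just at the floor; lower 1 mm more, release, back for the third.

```bash
python3 -m crank '[{"dp":[0,0,0.002],"delta_rot":[0,0,0],"fingers":-1},{"dp":[0,0,0],"delta_rot":[0,0,0],"fingers":-1},{"dp":[0,0,0],"delta_rot":[0,0,0],"fingers":-0.4},{"dp":[0,0,0],"delta_rot":[0,0,0],"fingers":-0.2},{"dp":[0,0,0],"delta_rot":[0,0,0],"fingers":-0.2},{"dp":[0,0,-0.03],"delta_rot":[0,0,0],"fingers":-0.2},{"dp":[0,0,-0.06],"delta_rot":[0,0,0],"fingers":-0.2},{"dp":[0,0,-0.06],"delta_rot":[0,0,0],"fingers":-0.2},{"dp":[0,0,0],"delta_rot":[0,0,0.0136],"fingers":-0.2},{"dp":[0,0,0],"delta_rot":[0,0,0.0138],"fingers":-0.2}]'; python3 -c "
from h import *
plan(.4447,.0123,.21,-7.4)"
```

```text
t: 21.53
tcp_pos: [0.621, 0.1658, 0.2093]
tool_rot: [0.752, 0.659, 0.002, 0.002]
force: [1.8, -0.5, -1.2]
finger_gap: 0.402
gripper_force: 0.0
t 21.5 th0 -7.55 turn -0.0004 (0.0 rows)  dp [-0.3499 -0.3101 -0.0013] rows 5.8 F [ 1.8 -0.5 -1.2] gap 0.402
```

```bash
python3 -m crank '[{"dp":[-0.021,-0.0165,0],"delta_rot":[0,0,0],"fingers":-0.2},{"dp":[-0.044,-0.0396,0],"delta_rot":[0,0,0],"fingers":-0.2},{"dp":[-0.044,-0.0396,0],"delta_rot":[0,0,0],"fingers":-0.2},{"dp":[-0.044,-0.0396,0],"delta_rot":[0,0,0],"fingers":-0.2},{"dp":[-0.044,-0.0396,0],"delta_rot":[0,0,0],"fingers":-0.2},{"dp":[-0.044,-0.0396,0],"delta_rot":[0,0,0],"fingers":-0.2},{"dp":[-0.044,-0.0396,0],"delta_rot":[0,0,0],"fingers":-0.2},{"dp":[-0.044,-0.0396,0],"delta_rot":[0,0,0],"fingers":-0.2},{"dp":[-0.021,-0.0165,0],"delta_rot":[0,0,0],"fingers":-0.2},{"dp":[0,0,0],"delta_rot":[0,0,0],"fingers":-0.2},{"dp":[0,0,0],"delta_rot":[0,0,0],"fingers":-0.2},{"dp":[0,0,0],"delta_rot":[0,0,0],"fingers":-0.2}]'; python3 -c "
from h import *
plan(.4447,.0123,.1215,-7.4)"
```

```text
t: 22.53
tcp_pos: [0.4446, 0.0118, 0.207]
tool_rot: [0.751, 0.66, 0.001, 0.001]
force: [0.9, -0.2, 0.3]
finger_gap: 0.397
gripper_force: 0.0
t 22.5 th0 -7.34 turn 0.0002 (0.0 rows)  dp [0.001 0.    0.171] rows 2.1 F [ 0.9 -0.2  0.3] gap 0.397
```

```bash
python3 -m crank '[{"dp":[0.001,0,0.05],"delta_rot":[0,0,0],"fingers":-0.2},{"dp":[0,0,0.05],"delta_rot":[0,0,0],"fingers":-0.2},{"dp":[0,0,0.04],"delta_rot":[0,0,0],"fingers":-0.2},{"dp":[0,0,0.02],"delta_rot":[0,0,0],"fingers":-0.2},{"dp":[0,0,0.011],"delta_rot":[0,0,0],"fingers":-0.2},{"dp":[0,0,0],"delta_rot":[0,0,0],"fingers":-0.2},{"dp":[0,0,0],"delta_rot":[0,0,0],"fingers":-0.2},{"dp":[0,0,0],"delta_rot":[0,0,0],"fingers":-1},{"dp":[0,0,0],"delta_rot":[0,0,0],"fingers":-1},{"dp":[0,0,0],"delta_rot":[0,0,0],"fingers":-1},{"dp":[0,0,0],"delta_rot":[0,0,0],"fingers":-1},{"dp":[0,0,0],"delta_rot":[0,0,0],"fingers":-1}]' 30; python3 -m crank '[{"dp":[0,0,0],"delta_rot":[0,0,0],"fingers":-1},{"dp":[0,0,-0.01],"delta_rot":[0,0,0],"fingers":-1},{"dp":[0,0,-0.03],"delta_rot":[0,0,0],"fingers":-1},{"dp":[0,0,-0.04],"delta_rot":[0,0,0],"fingers":-1},{"dp":[0,0,-0.04],"delta_rot":[0,0,0],"fingers":-1},{"dp":[0,0,-0.04],"delta_rot":[0,0,0],"fingers":-1},{"dp":[0,0,-0.025],"delta_rot":[0,0,0],"fingers":-1},{"dp":[0,0,0],"delta_rot":[0,0,0],"fingers":-1},{"dp":[0,0,0],"delta_rot":[0,0,-0.0136],"fingers":-1},{"dp":[0,0,0],"delta_rot":[0,0,-0.0138],"fingers":-1},{"dp":[0,0,0],"delta_rot":[0,0,0],"fingers":-1}]';  python3 -c "
from h import *
plan(.6203,.1306,.212,2.5)"
```

```text
t: 23.53
tcp_pos: [0.4441, 0.0122, 0.1219]
tool_rot: [0.751, 0.66, 0.001, 0.001]
force: [0.2, 0.2, 3.1]
finger_gap: 0.107
gripper_force: 35.4
t: 24.45
tcp_pos: [0.4427, 0.0124, 0.2132]
tool_rot: [0.691, 0.723, -0.001, -0.001]
force: [0.3, 0.0, -0.9]
finger_gap: 0.106
gripper_force: 35.0
t 24.4 th0 2.62 turn 0.0003 (0.0 rows)  dp [0.2206 0.3652 0.0024] rows 5.3 F [ 0.3  0.  -0.9] gap 0.106
```

```bash
python3 -m crank '[{"dp":[0.015,0.025,0],"delta_rot":[0,0,0],"fingers":-1},{"dp":[0.0272,0.045,0],"delta_rot":[0,0,0],"fingers":-1},{"dp":[0.0272,0.045,0],"delta_rot":[0,0,0],"fingers":-1},{"dp":[0.0272,0.045,0],"delta_rot":[0,0,0],"fingers":-1},{"dp":[0.0272,0.045,0],"delta_rot":[0,0,0],"fingers":-1},{"dp":[0.0272,0.045,0],"delta_rot":[0,0,0],"fingers":-1},{"dp":[0.0272,0.045,0],"delta_rot":[0,0,0],"fingers":-1},{"dp":[0.0272,0.045,0],"delta_rot":[0,0,0],"fingers":-1},{"dp":[0.015,0.0232,0],"delta_rot":[0,0,0],"fingers":-1},{"dp":[0,0,0],"delta_rot":[0,0,0],"fingers":-1},{"dp":[0,0,0],"delta_rot":[0,0,0],"fingers":-1},{"dp":[0,0,0],"delta_rot":[0,0,0],"fingers":-1}]'; python3 -m crank '[{"dp":[0,0,0.03],"delta_rot":[0,0,0],"fingers":-1},{"dp":[0,0,0.04],"delta_rot":[0,0,0],"fingers":-1},{"dp":[0,0,0.035],"delta_rot":[0,0,0],"fingers":-1},{"dp":[0,0,0.03],"delta_rot":[0,0,0],"fingers":-1},{"dp":[0,0,0.014],"delta_rot":[0,0,0],"fingers":-1},{"dp":[0,0,0.008],"delta_rot":[0,0,0],"fingers":-1},{"dp":[0,0,0.006],"delta_rot":[0,0,0],"fingers":-1},{"dp":[0,0,0],"delta_rot":[0,0,0],"fingers":-1},{"dp":[0,0,0],"delta_rot":[0,0,0],"fingers":-1}]'; python3 -c "
from h import *
plan(.6203,.1306,.134,2.5)"
```

```text
t: 25.45
tcp_pos: [0.6185, 0.1301, 0.2126]
tool_rot: [0.692, 0.722, -0.001, -0.001]
force: [0.0, 0.2, -0.4]
finger_gap: 0.107
gripper_force: 35.0
t: 26.2
tcp_pos: [0.6196, 0.1301, 0.1338]
tool_rot: [0.691, 0.722, -0.0, -0.0]
force: [-1.9, -1.3, 6.0]
finger_gap: 0.109
gripper_force: 35.8
t 26.2 th0 2.52 turn 0.0000 (0.0 rows)  dp [ 0.001   0.0014 -0.0003] rows 0.0 F [-1.9 -1.3  6. ] gap 0.109
```

```bash
python3 -m crank '[{"dp":[0,0,0],"delta_rot":[0,0,0],"fingers":-0.4},{"dp":[0,0,0],"delta_rot":[0,0,0],"fingers":-0.2},{"dp":[0,0,0],"delta_rot":[0,0,0],"fingers":-0.2},{"dp":[0,0,-0.03],"delta_rot":[0,0,0],"fingers":-0.2},{"dp":[0,0,-0.06],"delta_rot":[0,0,0],"fingers":-0.2},{"dp":[0,0,-0.06],"delta_rot":[0,0,0],"fingers":-0.2},{"dp":[0,0,0],"delta_rot":[0,0,0.0136],"fingers":-0.2},{"dp":[0,0,0],"delta_rot":[0,0,0.0138],"fingers":-0.2}]'; python3 -c "
from h import *
plan(.4401,-.0234,.21,-7.4)"
```

```text
t: 26.87
tcp_pos: [0.6216, 0.1306, 0.2099]
tool_rot: [0.752, 0.659, 0.002, 0.002]
force: [-0.2, -0.6, -0.8]
finger_gap: 0.401
gripper_force: 0.0
t 26.9 th0 -7.56 turn -0.0004 (0.0 rows)  dp [-3.521e-01 -3.204e-01 -2.000e-04] rows 6.0 F [-0.2 -0.6 -0.8] gap 0.401
```

```bash
python3 -m crank '[{"dp":[-0.021,-0.018,0],"delta_rot":[0,0,0],"fingers":-0.2},{"dp":[-0.0443,-0.0406,0],"delta_rot":[0,0,0],"fingers":-0.2},{"dp":[-0.0443,-0.0406,0],"delta_rot":[0,0,0],"fingers":-0.2},{"dp":[-0.0443,-0.0406,0],"delta_rot":[0,0,0],"fingers":-0.2},{"dp":[-0.0443,-0.0406,0],"delta_rot":[0,0,0],"fingers":-0.2},{"dp":[-0.0443,-0.0406,0],"delta_rot":[0,0,0],"fingers":-0.2},{"dp":[-0.0443,-0.0406,0],"delta_rot":[0,0,0],"fingers":-0.2},{"dp":[-0.0443,-0.0406,0],"delta_rot":[0,0,0],"fingers":-0.2},{"dp":[-0.021,-0.018,0],"delta_rot":[0,0,0],"fingers":-0.2},{"dp":[0,0,0],"delta_rot":[0,0,0],"fingers":-0.2},{"dp":[0,0,0],"delta_rot":[0,0,0],"fingers":-0.2},{"dp":[0,0,0],"delta_rot":[0,0,0],"fingers":-0.2}]'; python3 -m crank '[{"dp":[0.001,0,0.05],"delta_rot":[0,0,0],"fingers":-0.2},{"dp":[0,0,0.05],"delta_rot":[0,0,0],"fingers":-0.2},{"dp":[0,0,0.04],"delta_rot":[0,0,0],"fingers":-0.2},{"dp":[0,0,0.02],"delta_rot":[0,0,0],"fingers":-0.2},{"dp":[0,0,0.011],"delta_rot":[0,0,0],"fingers":-0.2},{"dp":[0,0,0],"delta_rot":[0,0,0],"fingers":-0.2},{"dp":[0,0,0],"delta_rot":[0,0,0],"fingers":-0.2}]';python3 -c "
from h import *
plan(.4401,-.0234,.1215,-7.4)"
```

```text
t: 27.87
tcp_pos: [0.44, -0.0238, 0.2075]
tool_rot: [0.751, 0.66, 0.001, 0.001]
force: [-0.4, -0.4, 0.2]
finger_gap: 0.4
gripper_force: 0.0
t: 28.45
tcp_pos: [0.4396, -0.0229, 0.1218]
tool_rot: [0.751, 0.661, 0.0, 0.0]
force: [-0.1, 0.0, 1.1]
finger_gap: 0.404
gripper_force: 0.0
t 28.4 th0 -7.27 turn 0.0004 (0.0 rows)  dp [-0.0008  0.001   0.0006] rows 0.0 F [-0.1  0.   1.1] gap 0.404
```

```bash
python3 -m crank '[{"dp":[0,0,0],"delta_rot":[0,0,0],"fingers":-1},{"dp":[0,0,0],"delta_rot":[0,0,0],"fingers":-1},{"dp":[0,0,0],"delta_rot":[0,0,0],"fingers":-1},{"dp":[0,0,0],"delta_rot":[0,0,0],"fingers":-1},{"dp":[0,0,0],"delta_rot":[0,0,0],"fingers":-1},{"dp":[0,0,0],"delta_rot":[0,0,0],"fingers":-1}]' 30; python3 -m crank '[{"dp":[0,0,-0.01],"delta_rot":[0,0,0],"fingers":-1},{"dp":[0,0,-0.03],"delta_rot":[0,0,0],"fingers":-1},{"dp":[0,0,-0.04],"delta_rot":[0,0,0],"fingers":-1},{"dp":[0,0,-0.04],"delta_rot":[0,0,0],"fingers":-1},{"dp":[0,0,-0.04],"delta_rot":[0,0,0],"fingers":-1},{"dp":[0,0,-0.025],"delta_rot":[0,0,0],"fingers":-1},{"dp":[0,0,0],"delta_rot":[0,0,0],"fingers":-1},{"dp":[0,0,0],"delta_rot":[0,0,-0.0136],"fingers":-1},{"dp":[0,0,0],"delta_rot":[0,0,-0.0138],"fingers":-1},{"dp":[0,0,0],"delta_rot":[0,0,0],"fingers":-1}]';  python3 -c "
from h import *
plan(.6218,.0957,.212,2.5)"
```

```text
t: 28.95
tcp_pos: [0.4395, -0.0234, 0.1224]
tool_rot: [0.751, 0.66, 0.001, 0.001]
force: [0.6, 1.4, 4.5]
finger_gap: 0.11
gripper_force: 35.6
t: 29.78
tcp_pos: [0.4381, -0.0231, 0.2137]
tool_rot: [0.691, 0.723, -0.001, -0.001]
force: [0.3, -0.2, -0.4]
finger_gap: 0.104
gripper_force: 34.9
t 29.8 th0 2.62 turn 0.0003 (0.0 rows)  dp [0.2213 0.3775 0.0034] rows 5.5 F [ 0.3 -0.2 -0.4] gap 0.104
```

```bash
python3 -m crank '[{"dp":[0.015,0.026,0],"delta_rot":[0,0,0],"fingers":-1},{"dp":[0.0273,0.0465,0],"delta_rot":[0,0,0],"fingers":-1},{"dp":[0.0273,0.0465,0],"delta_rot":[0,0,0],"fingers":-1},{"dp":[0.0273,0.0465,0],"delta_rot":[0,0,0],"fingers":-1},{"dp":[0.0273,0.0465,0],"delta_rot":[0,0,0],"fingers":-1},{"dp":[0.0273,0.0465,0],"delta_rot":[0,0,0],"fingers":-1},{"dp":[0.0273,0.0465,0],"delta_rot":[0,0,0],"fingers":-1},{"dp":[0.0273,0.0465,0],"delta_rot":[0,0,0],"fingers":-1},{"dp":[0.015,0.026,0],"delta_rot":[0,0,0],"fingers":-1},{"dp":[0,0,0],"delta_rot":[0,0,0],"fingers":-1},{"dp":[0,0,0],"delta_rot":[0,0,0],"fingers":-1},{"dp":[0,0,0],"delta_rot":[0,0,0],"fingers":-1}]'; python3 -m crank '[{"dp":[0,0,0.03],"delta_rot":[0,0,0],"fingers":-1},{"dp":[0,0,0.04],"delta_rot":[0,0,0],"fingers":-1},{"dp":[0,0,0.035],"delta_rot":[0,0,0],"fingers":-1},{"dp":[0,0,0.03],"delta_rot":[0,0,0],"fingers":-1},{"dp":[0,0,0.014],"delta_rot":[0,0,0],"fingers":-1},{"dp":[0,0,0.008],"delta_rot":[0,0,0],"fingers":-1},{"dp":[0,0,0.006],"delta_rot":[0,0,0],"fingers":-1},{"dp":[0,0,0],"delta_rot":[0,0,0],"fingers":-1},{"dp":[0,0,0],"delta_rot":[0,0,0],"fingers":-1}]'; python3 -c "
from h import *
plan(.6218,.0957,.134,2.5)"
```

```text
t: 30.78
tcp_pos: [0.6209, 0.0952, 0.2131]
tool_rot: [0.692, 0.722, -0.001, -0.001]
force: [-0.3, 0.6, 0.3]
finger_gap: 0.111
gripper_force: 34.9
t: 31.53
tcp_pos: [0.622, 0.0951, 0.1343]
tool_rot: [0.691, 0.722, -0.0, -0.0]
force: [-2.7, -0.5, 5.5]
finger_gap: 0.104
gripper_force: 35.7
t 31.5 th0 2.51 turn 0.0000 (0.0 rows)  dp [ 0.0012 -0.0004  0.0007] rows 0.0 F [-2.7 -0.5  5.5] gap 0.104
```

```bash
python3 -m crank '[{"dp":[0,0,0],"delta_rot":[0,0,0],"fingers":-0.4},{"dp":[0,0,0],"delta_rot":[0,0,0],"fingers":-0.2},{"dp":[0,0,0],"delta_rot":[0,0,0],"fingers":-0.2},{"dp":[0,0,-0.03],"delta_rot":[0,0,0],"fingers":-0.2},{"dp":[0,0,-0.06],"delta_rot":[0,0,0],"fingers":-0.2},{"dp":[0,0,-0.06],"delta_rot":[0,0,0],"fingers":-0.2},{"dp":[0,0,0],"delta_rot":[0,0,0.0136],"fingers":-0.2},{"dp":[0,0,0],"delta_rot":[0,0,0.0138],"fingers":-0.2}]'; python3 -c "
from h import *
plan(.4354,-.0591,.21,-7.4)"
```

```text
t: 32.2
tcp_pos: [0.6241, 0.0956, 0.2104]
tool_rot: [0.752, 0.659, 0.002, 0.002]
force: [-0.8, -1.3, -0.2]
finger_gap: 0.403
gripper_force: 0.0
t 32.2 th0 -7.56 turn -0.0004 (0.0 rows)  dp [-0.3554 -0.3345  0.0008] rows 6.1 F [-0.8 -1.3 -0.2] gap 0.403
```

```bash
python3 -m crank '[{"dp":[-0.021,-0.019,0],"delta_rot":[0,0,0],"fingers":-0.2},{"dp":[-0.0447,-0.0424,0],"delta_rot":[0,0,0],"fingers":-0.2},{"dp":[-0.0447,-0.0424,0],"delta_rot":[0,0,0],"fingers":-0.2},{"dp":[-0.0447,-0.0424,0],"delta_rot":[0,0,0],"fingers":-0.2},{"dp":[-0.0447,-0.0424,0],"delta_rot":[0,0,0],"fingers":-0.2},{"dp":[-0.0447,-0.0424,0],"delta_rot":[0,0,0],"fingers":-0.2},{"dp":[-0.0447,-0.0424,0],"delta_rot":[0,0,0],"fingers":-0.2},{"dp":[-0.0447,-0.0424,0],"delta_rot":[0,0,0],"fingers":-0.2},{"dp":[-0.021,-0.019,0],"delta_rot":[0,0,0],"fingers":-0.2},{"dp":[0,0,0],"delta_rot":[0,0,0],"fingers":-0.2},{"dp":[0,0,0],"delta_rot":[0,0,0],"fingers":-0.2},{"dp":[0,0,0],"delta_rot":[0,0,0],"fingers":-0.2}]'; python3 -m crank '[{"dp":[0.001,0,0.05],"delta_rot":[0,0,0],"fingers":-0.2},{"dp":[0,0,0.05],"delta_rot":[0,0,0],"fingers":-0.2},{"dp":[0,0,0.04],"delta_rot":[0,0,0],"fingers":-0.2},{"dp":[0,0,0.02],"delta_rot":[0,0,0],"fingers":-0.2},{"dp":[0,0,0.012],"delta_rot":[0,0,0],"fingers":-0.2},{"dp":[0,0,0],"delta_rot":[0,0,0],"fingers":-0.2},{"dp":[0,0,0],"delta_rot":[0,0,0],"fingers":-0.2}]';python3 -c "
from h import *
plan(.4354,-.0591,.1215,-7.4)"
```

```text
t: 33.2
tcp_pos: [0.435, -0.0592, 0.208]
tool_rot: [0.751, 0.66, 0.001, 0.001]
force: [1.4, -0.0, -0.6]
finger_gap: 0.401
gripper_force: 0.0
t: 33.78
tcp_pos: [0.4347, -0.0583, 0.1217]
tool_rot: [0.75, 0.661, 0.0, 0.0]
force: [0.7, 0.4, 0.7]
finger_gap: 0.399
gripper_force: 0.0
t 33.8 th0 -7.27 turn 0.0004 (0.0 rows)  dp [-0.0014  0.0016  0.0005] rows 0.0 F [0.7 0.4 0.7] gap 0.399
```

```bash
python3 -m crank '[{"dp":[0,0,0],"delta_rot":[0,0,0],"fingers":-1},{"dp":[0,0,0],"delta_rot":[0,0,0],"fingers":-1},{"dp":[0,0,0],"delta_rot":[0,0,0],"fingers":-1},{"dp":[0,0,0],"delta_rot":[0,0,0],"fingers":-1},{"dp":[0,0,0],"delta_rot":[0,0,0],"fingers":-1},{"dp":[0,0,0],"delta_rot":[0,0,0],"fingers":-1}]' 30; python3 -m crank '[{"dp":[0,0,-0.01],"delta_rot":[0,0,0],"fingers":-1},{"dp":[0,0,-0.03],"delta_rot":[0,0,0],"fingers":-1},{"dp":[0,0,-0.04],"delta_rot":[0,0,0],"fingers":-1},{"dp":[0,0,-0.04],"delta_rot":[0,0,0],"fingers":-1},{"dp":[0,0,-0.04],"delta_rot":[0,0,0],"fingers":-1},{"dp":[0,0,-0.025],"delta_rot":[0,0,0],"fingers":-1},{"dp":[0,0,0],"delta_rot":[0,0,0],"fingers":-1},{"dp":[0,0,0],"delta_rot":[0,0,-0.0136],"fingers":-1},{"dp":[0,0,0],"delta_rot":[0,0,-0.0138],"fingers":-1},{"dp":[0,0,0],"delta_rot":[0,0,0],"fingers":-1}]';  python3 -c "
from h import *
plan(.6233,.0607,.212,2.5)"
```

```text
t: 34.28
tcp_pos: [0.4347, -0.0589, 0.1224]
tool_rot: [0.751, 0.66, 0.001, 0.001]
force: [2.1, 0.8, 4.1]
finger_gap: 0.106
gripper_force: 35.1
t: 35.12
tcp_pos: [0.433, -0.0583, 0.2137]
tool_rot: [0.691, 0.723, -0.001, -0.001]
force: [-0.2, -0.1, -0.9]
finger_gap: 0.11
gripper_force: 34.6
t 35.1 th0 2.62 turn 0.0003 (0.0 rows)  dp [0.2212 0.3907 0.0034] rows 5.6 F [-0.2 -0.1 -0.9] gap 0.11
```

```bash
python3 -m crank '[{"dp":[0.015,0.027,0],"delta_rot":[0,0,0],"fingers":-1},{"dp":[0.0273,0.048,0],"delta_rot":[0,0,0],"fingers":-1},{"dp":[0.0273,0.048,0],"delta_rot":[0,0,0],"fingers":-1},{"dp":[0.0273,0.048,0],"delta_rot":[0,0,0],"fingers":-1},{"dp":[0.0273,0.048,0],"delta_rot":[0,0,0],"fingers":-1},{"dp":[0.0273,0.048,0],"delta_rot":[0,0,0],"fingers":-1},{"dp":[0.0273,0.048,0],"delta_rot":[0,0,0],"fingers":-1},{"dp":[0.0273,0.048,0],"delta_rot":[0,0,0],"fingers":-1},{"dp":[0.015,0.028,0],"delta_rot":[0,0,0],"fingers":-1},{"dp":[0,0,0],"delta_rot":[0,0,0],"fingers":-1},{"dp":[0,0,0],"delta_rot":[0,0,0],"fingers":-1},{"dp":[0,0,0],"delta_rot":[0,0,0],"fingers":-1}]'; python3 -m crank '[{"dp":[0,0,0.03],"delta_rot":[0,0,0],"fingers":-1},{"dp":[0,0,0.04],"delta_rot":[0,0,0],"fingers":-1},{"dp":[0,0,0.035],"delta_rot":[0,0,0],"fingers":-1},{"dp":[0,0,0.03],"delta_rot":[0,0,0],"fingers":-1},{"dp":[0,0,0.014],"delta_rot":[0,0,0],"fingers":-1},{"dp":[0,0,0.008],"delta_rot":[0,0,0],"fingers":-1},{"dp":[0,0,0.006],"delta_rot":[0,0,0],"fingers":-1},{"dp":[0,0,0],"delta_rot":[0,0,0],"fingers":-1},{"dp":[0,0,0],"delta_rot":[0,0,0],"fingers":-1}]'; python3 -c "
from h import *
plan(.6233,.0607,.134,2.5)"
```

```text
t: 36.12
tcp_pos: [0.6227, 0.0602, 0.2131]
tool_rot: [0.692, 0.722, -0.001, -0.001]
force: [-0.4, 0.4, -1.1]
finger_gap: 0.108
gripper_force: 34.5
t: 36.87
tcp_pos: [0.6241, 0.0601, 0.1342]
tool_rot: [0.691, 0.722, -0.0, 0.0]
force: [-3.4, -1.2, 4.8]
finger_gap: 0.107
gripper_force: 35.1
t 36.9 th0 2.52 turn 0.0000 (0.0 rows)  dp [ 0.0012 -0.0015  0.0003] rows 0.0 F [-3.4 -1.2  4.8] gap 0.107
```

```bash
python3 -m crank '[{"dp":[0,0,0],"delta_rot":[0,0,0],"fingers":-0.4},{"dp":[0,0,0],"delta_rot":[0,0,0],"fingers":-0.2},{"dp":[0,0,0],"delta_rot":[0,0,0],"fingers":-0.2},{"dp":[0,0,-0.03],"delta_rot":[0,0,0],"fingers":-0.2},{"dp":[0,0,-0.06],"delta_rot":[0,0,0],"fingers":-0.2},{"dp":[0,0,-0.06],"delta_rot":[0,0,0],"fingers":-0.2},{"dp":[0,0,-0.05],"delta_rot":[0,0,0.0174],"fingers":-0.2},{"dp":[0,0,0],"delta_rot":[0,0,0.0174],"fingers":-0.2}]'; python3 -c "
from m import *
plan(.46,-.34,.25,-10)
im,d,P,m=look('top','t7'); np.save('P_t7',P); print('ctl',rect(P,(385,240,435,300),.030,.046))"
```

```text
t: 37.53
tcp_pos: [0.6275, 0.0604, 0.2386]
tool_rot: [0.768, 0.641, 0.004, 0.004]
force: [0.3, -0.0, 1.4]
finger_gap: 0.403
gripper_force: 0.0
t 37.5 th0 -10.28 turn -0.0008 (0.0 rows)  dp [-0.8469 -0.1909 -0.0228] rows 10.9 F [ 0.3 -0.   1.4] gap 0.403
ctl (27, array([ 0.4596, -0.2153,  0.0376]), array([ 0.4591, -0.2158,  0.0374]), [array([ 459.7, -215.6]), array([16.5, 10.3]), np.float64(87.4)])
```

```bash
python3 -m crank '[{"dp":[-0.03,-0.008,0],"delta_rot":[0,0,0],"fingers":-0.2},{"dp":[-0.069,-0.018,0],"delta_rot":[0,0,0],"fingers":-0.2},{"dp":[-0.069,-0.018,0],"delta_rot":[0,0,0],"fingers":-0.2},{"dp":[-0.069,-0.018,0],"delta_rot":[0,0,0],"fingers":-0.2},{"dp":[-0.069,-0.018,0],"delta_rot":[0,0,0],"fingers":-0.2},{"dp":[-0.069,-0.018,0],"delta_rot":[0,0,0],"fingers":-0.2},{"dp":[-0.069,-0.018,0],"delta_rot":[0,0,0],"fingers":-0.2},{"dp":[-0.069,-0.018,0],"delta_rot":[0,0,0],"fingers":-0.2},{"dp":[-0.069,-0.018,0],"delta_rot":[0,0,0],"fingers":-0.2},{"dp":[-0.069,-0.018,0],"delta_rot":[0,0,0],"fingers":-0.2},{"dp":[-0.069,-0.018,0],"delta_rot":[0,0,0],"fingers":-0.2},{"dp":[-0.03,-0.008,0],"delta_rot":[0,0,0],"fingers":-0.2}]'; python3 -m crank '[{"dp":[0,0,0],"delta_rot":[0,0,0],"fingers":-0.2},{"dp":[0,0,0],"delta_rot":[0,0,0],"fingers":-0.2},{"dp":[0,0,0],"delta_rot":[0,0,0],"fingers":-0.2}]'; python3 -c "
from m import *
im,d,P,m=look('wrist','w8'); np.save('P_w8',P)
i=np.argwhere((P[...,2]>.034)&(P[...,2]<.043)&(np.hypot(P[...,0]-.459,P[...,1]+.216)<.03)); v0,u0=i.min(0)-30;v1,u1=i.max(0)+30; print(u0,v0,u1,v1)
roi=(max(u0,0),max(v0,0),u1,v1); Q=P.copy(); Q[np.hypot(P[...,0]-.459,P[...,1]+.216)>.035]=np.nan
print('fin',rect(Q,roi,.034,.043)); print('base',rect(Q,roi,.010,.020))"
```

```text
t: 38.58
tcp_pos: [0.46, -0.2957, 0.2316]
tool_rot: [0.766, 0.643, -0.001, -0.001]
force: [-0.4, 0.4, -1.1]
finger_gap: 0.405
gripper_force: 0.0
t: 38.83
tcp_pos: [0.462, -0.291, 0.2319]
tool_rot: [0.766, 0.643, -0.0, -0.001]
force: [0.6, 1.3, 0.2]
finger_gap: 0.396
gripper_force: 0.0
260 84 335 172
fin (450, array([ 0.4586, -0.2179,  0.0378]), array([ 0.4586, -0.2179,  0.0378]), [array([ 458.5, -217.8]), array([17.5,  9.9]), np.float64(79.1)])
base (2230, array([ 0.4598, -0.2176,  0.0159]), array([ 0.4587, -0.2178,  0.0159]), [array([ 458.1, -218. ]), array([35.2, 35.6]), np.float64(80.1)])
```

View pics/w8.png

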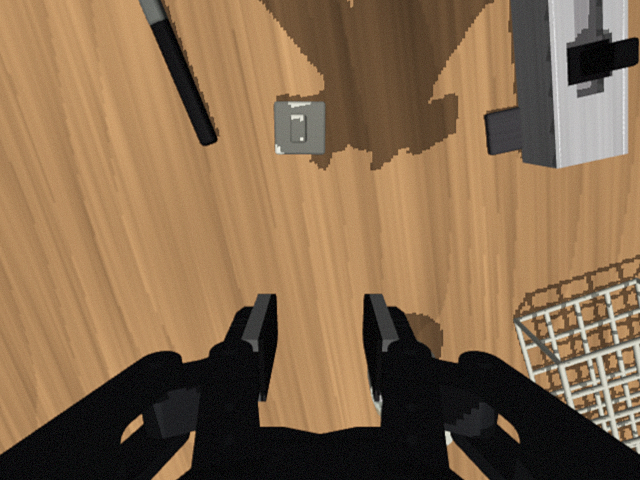

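```bash
python3 -c "
from h import *
plan(.4584,-.2179,.0935,-10)"
```

```text
t 38.9 th0 -9.90 turn 0.0003 (0.0 rows)  dp [ 0.142  -0.0332  0.2772] rows 3.9 F [-0.8  1.1  0.6] gap 0.399
```

```bash
python3 -m crank '[{"dp":[0.047,-0.011,0],"delta_rot":[0,0,0],"fingers":-0.2},{"dp":[0.047,-0.011,0],"delta_rot":[0,0,0],"fingers":-0.2},{"dp":[0.048,-0.0112,0.05],"delta_rot":[0,0,0],"fingers":-0.2},{"dp":[0,0,0.06],"delta_rot":[0,0,0],"fingers":-0.2},{"dp":[0,0,0.06],"delta_rot":[0,0,0],"fingers":-0.2},{"dp":[0,0,0.05],"delta_rot":[0,0,0],"fingers":-0.2},{"dp":[0,0,0],"delta_rot":[0,0,0],"fingers":-0.2},{"dp":[0,0,0],"delta_rot":[0,0,0],"fingers":-0.2},{"dp":[0,0,0],"delta_rot":[0,0,0],"fingers":-0.2}]'; python3 -c "
from h import *
plan(.4584,-.2179,.0935,-10)"
```

```text
t: 39.63
tcp_pos: [0.4595, -0.2187, 0.1236]
tool_rot: [0.765, 0.643, 0.0, 0.001]
force: [0.6, 0.8, 0.3]
finger_gap: 0.402
gripper_force: 0.0
t 39.6 th0 -9.89 turn 0.0003 (0.0 rows)  dp [ 0.0011 -0.0023  0.0603] rows 0.8 F [0.6 0.8 0.3] gap 0.402
```

```bash
python3 -m crank '[{"dp":[0.0011,-0.0023,0.03],"delta_rot":[0,0,0],"fingers":-0.2},{"dp":[0,0,0.02],"delta_rot":[0,0,0],"fingers":-0.2},{"dp":[0,0,0.0095],"delta_rot":[0,0,0],"fingers":-0.2},{"dp":[0,0,0],"delta_rot":[0,0,0],"fingers":-0.2},{"dp":[0,0,0],"delta_rot":[0,0,0],"fingers":-0.2},{"dp":[0,0,0],"delta_rot":[0,0,0],"fingers":-1},{"dp":[0,0,0],"delta_rot":[0,0,0],"fingers":-1},{"dp":[0,0,0],"delta_rot":[0,0,0],"fingers":-1},{"dp":[0,0,0],"delta_rot":[0,0,0],"fingers":-1},{"dp":[0,0,0],"delta_rot":[0,0,0],"fingers":-1},{"dp":[0,0,0],"delta_rot":[0,0,0],"fingers":-1}]' 40;  python3 -m crank '[{"dp":[0,0,-0.01],"delta_rot":[0,0,0],"fingers":-1},{"dp":[0,0,-0.04],"delta_rot":[0,0,0],"fingers":-1},{"dp":[0,0,-0.06],"delta_rot":[0,0,0],"fingers":-1},{"dp":[0,0,-0.06],"delta_rot":[0,0,0],"fingers":-1},{"dp":[0,0,-0.06],"delta_rot":[0,0,0],"fingers":-1},{"dp":[0,0,0],"delta_rot":[0,0,-0.0174],"fingers":-1},{"dp":[0,0,0],"delta_rot":[0,0,-0.0174],"fingers":-1},{"dp":[0,0,0],"delta_rot":[0,0,0],"fingers":-1}]';python3 -c "
from h import *
plan(.6247,.0192,.21,2.5)"
```

```text
t: 40.55
tcp_pos: [0.4581, -0.2186, 0.0937]
tool_rot: [0.766, 0.643, 0.0, 0.001]
force: [0.0, -0.2, 5.6]
finger_gap: 0.104
gripper_force: 42.1
t: 41.22
tcp_pos: [0.4575, -0.2181, 0.2088]
tool_rot: [0.691, 0.723, 0.0, 0.0]
force: [-0.6, 0.1, 0.1]
finger_gap: 0.101
gripper_force: 41.3
t 41.2 th0 2.64 turn 0.0004 (0.0 rows)  dp [ 0.4596  0.3547 -0.0024] rows 7.3 F [-0.6  0.1  0.1] gap 0.101
```

```bash
python3 -m crank '[{"dp":[0.026,0.02,0],"delta_rot":[0,0,0],"fingers":-1},{"dp":[0.0453,0.035,0],"delta_rot":[0,0,0],"fingers":-1},{"dp":[0.0453,0.035,0],"delta_rot":[0,0,0],"fingers":-1},{"dp":[0.0453,0.035,0],"delta_rot":[0,0,0],"fingers":-1},{"dp":[0.0453,0.035,0],"delta_rot":[0,0,0],"fingers":-1},{"dp":[0.0453,0.035,0],"delta_rot":[0,0,0],"fingers":-1},{"dp":[0.0453,0.035,0],"delta_rot":[0,0,0],"fingers":-1},{"dp":[0.0453,0.035,0],"delta_rot":[0,0,0],"fingers":-1},{"dp":[0.0453,0.035,0],"delta_rot":[0,0,0],"fingers":-1},{"dp":[0.0453,0.035,0],"delta_rot":[0,0,0],"fingers":-1},{"dp":[0.026,0.02,0],"delta_rot":[0,0,0],"fingers":-1}]'; python3 -m crank '[{"dp":[0,0,0],"delta_rot":[0,0,0],"fingers":-1},{"dp":[0,0,0],"delta_rot":[0,0,0],"fingers":-1},{"dp":[0,0,0],"delta_rot":[0,0,0],"fingers":-1}]';python3 -c "
from h import *
plan(.6247,.0192,.1117,2.5)"
```

```text
t: 42.13
tcp_pos: [0.6258, 0.0218, 0.2072]
tool_rot: [0.692, 0.722, 0.0, -0.001]
force: [-0.2, -0.9, -0.1]
finger_gap: 0.103
gripper_force: 41.3
t: 42.38
tcp_pos: [0.6238, 0.0189, 0.2072]
tool_rot: [0.692, 0.722, -0.001, -0.001]
force: [0.5, -0.3, -0.7]
finger_gap: 0.105
gripper_force: 41.3
t 42.4 th0 2.47 turn -0.0001 (0.0 rows)  dp [0.0006 0.0018 0.1911] rows 2.4 F [ 0.5 -0.3 -0.7] gap 0.105
```

```bash
python3 -m crank '[{"dp":[0,0,0.03],"delta_rot":[0,0,0],"fingers":-1},{"dp":[0,0,0.04],"delta_rot":[0,0,0],"fingers":-1},{"dp":[0,0,0.04],"delta_rot":[0,0,0],"fingers":-1},{"dp":[0,0,0.035],"delta_rot":[0,0,0],"fingers":-1},{"dp":[0,0,0.025],"delta_rot":[0,0,0],"fingers":-1},{"dp":[0,0,0.014],"delta_rot":[0,0,0],"fingers":-1},{"dp":[0,0,0.008],"delta_rot":[0,0,0],"fingers":-1},{"dp":[0,0,0.004],"delta_rot":[0,0,0],"fingers":-1},{"dp":[0,0,0],"delta_rot":[0,0,0],"fingers":-1},{"dp":[0,0,0],"delta_rot":[0,0,0],"fingers":-1}]';python3 -c "
from h import *
plan(.6247,.0192,.1117,2.5)"
```

```text
t: 43.22
tcp_pos: [0.6245, 0.0186, 0.1116]
tool_rot: [0.691, 0.722, -0.0, 0.0]
force: [-3.1, -1.4, 6.1]
finger_gap: 0.104
gripper_force: 42.1
t 43.2 th0 2.52 turn 0.0001 (0.0 rows)  dp [ 0.0011  0.0005 -0.0001] rows 0.0 F [-3.1 -1.4  6.1] gap 0.104
```

```bash
python3 -m crank '[{"dp":[0,0,0],"delta_rot":[0,0,0],"fingers":-0.4},{"dp":[0,0,0],"delta_rot":[0,0,0],"fingers":-0.2},{"dp":[0,0,0],"delta_rot":[0,0,0],"fingers":-0.2},{"dp":[0,0,-0.03],"delta_rot":[0,0,0],"fingers":-0.2},{"dp":[0,0,-0.07],"delta_rot":[0,0,0],"fingers":-0.2},{"dp":[0,0,-0.07],"delta_rot":[0,0,0],"fingers":-0.2},{"dp":[0,0,-0.07],"delta_rot":[0,0,0],"fingers":-0.2},{"dp":[0,0,0],"delta_rot":[0,0,0],"fingers":-0.2}]'; python3 -m crank '[{"dp":[-0.07,0,-0.01],"delta_rot":[0,0,0],"fingers":-0.2},{"dp":[-0.07,0,-0.01],"delta_rot":[0,0,0],"fingers":-0.2},{"dp":[-0.07,0,-0.01],"delta_rot":[0,0,0],"fingers":-0.2},{"dp":[-0.03,0,-0.01],"delta_rot":[0,0,0],"fingers":-0.2},{"dp":[0,0,0],"delta_rot":[0,0,0],"fingers":-0.2},{"dp":[0,0,0],"delta_rot":[0,0,0],"fingers":-0.2},{"dp":[0,0,0],"delta_rot":[0,0,0],"fingers":-0.2}]'
python3 -c "
from m import *
im,d,P,m=look('wrist','w9'); np.save('P_w9',P)
plan(.6352,-.2105,.13,2.5)
print('btn',rect(P,(250,200,400,470),.074,.085))"
```

```text
t: 43.88
tcp_pos: [0.629, 0.0188, 0.2376]
tool_rot: [0.691, 0.723, 0.004, 0.006]
force: [0.3, 0.2, -0.0]
finger_gap: 0.394
gripper_force: 0.0
t: 44.47
tcp_pos: [0.6297, -0.0996, 0.2494]
tool_rot: [0.691, 0.723, -0.0, -0.001]
force: [-0.0, -0.3, 0.4]
finger_gap: 0.403
gripper_force: 0.0
t 44.5 th0 2.60 turn 0.0003 (0.0 rows)  dp [-0.2229  0.0013  0.2388] rows 4.1 F [-0.1  0.9  0.1] gap 0.404
btn (361, array([ 0.6354, -0.2083,  0.0795]), array([ 0.6353, -0.2091,  0.079 ]), [array([ 635.3, -210.6]), array([12.4, 14.8]), np.float64(2.7)])
```

View pics/w9.png

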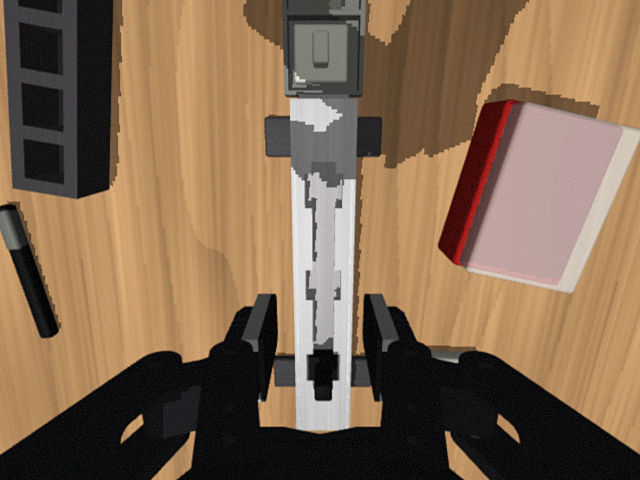

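```bash
python3 -m crank '[{"dp":[-0.07,0,0],"delta_rot":[0,0,0],"fingers":-0.2},{"dp":[-0.08,0,0],"delta_rot":[0,0,0],"fingers":-0.2},{"dp":[-0.073,0.0013,0.02],"delta_rot":[0,0,0],"fingers":-0.2},{"dp":[0,0,0.06],"delta_rot":[0,0,0],"fingers":-0.2},{"dp":[0,0,0.06],"delta_rot":[0,0,0],"fingers":-0.2},{"dp":[0,0,0.05],"delta_rot":[0,0,0],"fingers":-0.2},{"dp":[0,0,0],"delta_rot":[0,0,0],"fingers":-0.2},{"dp":[0,0,0],"delta_rot":[0,0,0],"fingers":-0.2},{"dp":[0,0,0],"delta_rot":[0,0,0],"fingers":-0.2}]'
python3 -c "
from m import *
plan(.6353,-.2107,.1345,2.5)"
```

```text
t: 45.27
tcp_pos: [0.6367, -0.2112, 0.1561]
tool_rot: [0.691, 0.723, 0.0, 0.001]
force: [1.0, -0.4, 0.6]
finger_gap: 0.4
gripper_force: 0.0
t 45.3 th0 2.63 turn 0.0004 (0.0 rows)  dp [ 0.0011 -0.0028  0.0433] rows 0.5 F [ 1.  -0.4  0.6] gap 0.4
```

```bash
python3 -m crank '[{"dp":[0.0011,-0.0028,0.025],"delta_rot":[0,0,0],"fingers":-0.2},{"dp":[0,0,0.0183],"delta_rot":[0,0,0],"fingers":-0.2},{"dp":[0,0,0],"delta_rot":[0,0,0],"fingers":-0.2},{"dp":[0,0,0],"delta_rot":[0,0,0],"fingers":-0.2},{"dp":[0,0,0],"delta_rot":[0,0,0],"fingers":-1},{"dp":[0,0,0],"delta_rot":[0,0,0],"fingers":-1},{"dp":[0,0,0],"delta_rot":[0,0,0],"fingers":-1},{"dp":[0,0,0],"delta_rot":[0,0,0],"fingers":-1},{"dp":[0,0,0],"delta_rot":[0,0,0],"fingers":-1},{"dp":[0,0,0],"delta_rot":[0,0,0],"fingers":-1}]' 60; python3 -m crank '[{"dp":[0,0,0.006],"delta_rot":[0,0,0],"fingers":-1},{"dp":[0,0,0.006],"delta_rot":[0,0,0],"fingers":-1},{"dp":[0,0,0.005],"delta_rot":[0,0,0],"fingers":-1},{"dp":[0,0,0],"delta_rot":[0,0,0],"fingers":-1},{"dp":[0,0,0],"delta_rot":[0,0,0],"fingers":-1}]'
```

```text
t: 46.1
tcp_pos: [0.636, -0.2117, 0.1342]
tool_rot: [0.691, 0.723, 0.001, 0.002]
force: [4.6, 1.6, -1.2]
finger_gap: 0.135
gripper_force: 59.9
t: 46.52
tcp_pos: [0.636, -0.2117, 0.1265]
tool_rot: [0.691, 0.723, 0.001, 0.002]
force: [4.5, 2.7, 6.7]
finger_gap: 0.131
gripper_force: 60.9
```

```bash
python3 -m crank '[{"dp":[0.003,0,0],"delta_rot":[0,0,0],"fingers":-1},{"dp":[0.006,0,0],"delta_rot":[0,0,0],"fingers":-1},{"dp":[0.009,0,0],"delta_rot":[0,0,0],"fingers":-1},{"dp":[0.012,0,0],"delta_rot":[0,0,0],"fingers":-1},{"dp":[0.012,0,0],"delta_rot":[0,0,0],"fingers":-1},{"dp":[0.012,0,0],"delta_rot":[0,0,0],"fingers":-1},{"dp":[0.012,0,0],"delta_rot":[0,0,0],"fingers":-1},{"dp":[0.009,0,0],"delta_rot":[0,0,0],"fingers":-1},{"dp":[0.006,0,0],"delta_rot":[0,0,0],"fingers":-1},{"dp":[0.003,0,0],"delta_rot":[0,0,0],"fingers":-1},{"dp":[0,0,0],"delta_rot":[0,0,0],"fingers":-1},{"dp":[0,0,0],"delta_rot":[0,0,0],"fingers":-1}]';python3 -c "
from m import *
plan(.6298,-.0837,.1265,2.5)"
```

```text
t: 47.52
tcp_pos: [0.6342, -0.1711, 0.1269]
tool_rot: [0.691, 0.723, 0.0, 0.003]
force: [2.6, -0.7, 6.1]
finger_gap: 0.132
gripper_force: 60.8
t 47.5 th0 2.56 turn 0.0002 (0.0 rows)  dp [ 0.1751 -0.0012  0.0008] rows 2.2 F [ 2.6 -0.7  6.1] gap 0.132
```

```bash
python3 -m crank '[{"dp":[0.003,0,0.001],"delta_rot":[0,0,0],"fingers":-1},{"dp":[0.006,0,0],"delta_rot":[0,0,0],"fingers":-1},{"dp":[0.009,0,0],"delta_rot":[0,0,0],"fingers":-1},{"dp":[0.0125,0,0],"delta_rot":[0,0,0],"fingers":-1},{"dp":[0.0125,0,0],"delta_rot":[0,0,0],"fingers":-1},{"dp":[0.0125,0,0],"delta_rot":[0,0,0],"fingers":-1},{"dp":[0.0125,0,0],"delta_rot":[0,0,0],"fingers":-1},{"dp":[0.0125,0,0],"delta_rot":[0,0,0],"fingers":-1},{"dp":[0.0125,0,0],"delta_rot":[0,0,0],"fingers":-1},{"dp":[0.0125,0,0],"delta_rot":[0,0,0],"fingers":-1},{"dp":[0.0125,0,0],"delta_rot":[0,0,0],"fingers":-1}]';python3 -m crank '[{"dp":[0.0125,0,0],"delta_rot":[0,0,0],"fingers":-1},{"dp":[0.0125,0,0],"delta_rot":[0,0,0],"fingers":-1},{"dp":[0.0125,0,0],"delta_rot":[0,0,0],"fingers":-1},{"dp":[0.009,0,0],"delta_rot":[0,0,0],"fingers":-1},{"dp":[0.006,0,0],"delta_rot":[0,0,0],"fingers":-1},{"dp":[0.003,0,0],"delta_rot":[0,0,0],"fingers":-1},{"dp":[0,0,0],"delta_rot":[0,0,0],"fingers":-1},{"dp":[0,0,0],"delta_rot":[0,0,0],"fingers":-1}]'
```

```text
t: 48.43
tcp_pos: [0.6317, -0.1127, 0.1264]
tool_rot: [0.691, 0.723, 0.0, 0.003]
force: [3.1, -2.6, 7.1]
finger_gap: 0.132
gripper_force: 60.9
t: 49.1
tcp_pos: [0.6304, -0.0843, 0.1263]
tool_rot: [0.691, 0.723, 0.001, 0.003]
force: [3.1, -0.7, 6.7]
finger_gap: 0.135
gripper_force: 60.9
```

```bash
python3 -m crank '[{"dp":[0,0,0],"delta_rot":[0,0,0],"fingers":-0.2},{"dp":[0,0,0],"delta_rot":[0,0,0],"fingers":-0.2},{"dp":[0,0,0],"delta_rot":[0,0,0],"fingers":-0.2},{"dp":[0,0,-0.05],"delta_rot":[0,0,0],"fingers":-0.2},{"dp":[0,0,-0.04],"delta_rot":[0,0,0],"fingers":-0.5},{"dp":[-0.03,0,0],"delta_rot":[0,0,0],"fingers":-1},{"dp":[-0.03,0,0],"delta_rot":[0,0,0],"fingers":-1},{"dp":[0,0,0],"delta_rot":[0,0,0],"fingers":-1},{"dp":[0,0,0.04],"delta_rot":[0,0,0],"fingers":-1},{"dp":[0,0,0.04],"delta_rot":[0,0,0],"fingers":-1},{"dp":[0,0,0],"delta_rot":[0,0,0],"fingers":-1},{"dp":[0,0,0],"delta_rot":[0,0,0],"fingers":-1}]';python3 -m crank '[{"dp":[0.006,0,0],"delta_rot":[0,0,0],"fingers":-1},{"dp":[0.006,0,0],"delta_rot":[0,0,0],"fingers":-1},{"dp":[0.006,0,0],"delta_rot":[0,0,0],"fingers":-1},{"dp":[0.004,0,0],"delta_rot":[0,0,0],"fingers":-1},{"dp":[0.004,0,0],"delta_rot":[0,0,0],"fingers":-1},{"dp":[0,0,0],"delta_rot":[0,0,0],"fingers":-1}]';python3 -m crank '[{"dp":[0.004,0,0],"delta_rot":[0,0,0],"fingers":-1},{"dp":[0.004,0,0],"delta_rot":[0,0,0],"fingers":-1},{"dp":[0,0,0],"delta_rot":[0,0,0],"fingers":-1}]'
```

```text
t: 50.1
tcp_pos: [0.6283, -0.1128, 0.1271]
tool_rot: [0.692, 0.722, -0.001, -0.003]
force: [0.4, 0.0, 0.2]
finger_gap: 0.002
gripper_force: 0.0
t: 50.6
tcp_pos: [0.63, -0.1008, 0.1304]
tool_rot: [0.691, 0.723, -0.0, 0.002]
force: [-0.8, -3.4, 0.3]
finger_gap: 0.004
gripper_force: 2.1
t: 50.85
tcp_pos: [0.6298, -0.0969, 0.1304]
tool_rot: [0.691, 0.723, -0.0, 0.002]
force: [-0.6, -5.0, 2.0]
finger_gap: 0.002
gripper_force: 2.4
```

```bash
python3 -m crank '[{"dp":[0.004,0,0],"delta_rot":[0,0,0],"fingers":-1},{"dp":[0.004,0,0],"delta_rot":[0,0,0],"fingers":-1},{"dp":[0,0,0],"delta_rot":[0,0,0],"fingers":-1}]';python3 -m crank '[{"dp":[0.004,0,0],"delta_rot":[0,0,0],"fingers":-1},{"dp":[0.003,0,0],"delta_rot":[0,0,0],"fingers":-1},{"dp":[0,0,0],"delta_rot":[0,0,0],"fingers":-1}]';python3 -m crank '[{"dp":[0.003,0,0],"delta_rot":[0,0,0],"fingers":-1},{"dp":[0,0,0],"delta_rot":[0,0,0],"fingers":-1}]'
```

```text
t: 51.1
tcp_pos: [0.6297, -0.0924, 0.1303]
tool_rot: [0.691, 0.723, 0.0, 0.001]
force: [-0.4, -3.7, 4.1]
finger_gap: -0.0
gripper_force: 2.0
t: 51.35
tcp_pos: [0.6292, -0.0879, 0.1296]
tool_rot: [0.691, 0.723, 0.001, 0.0]
force: [1.0, -2.4, 0.9]
finger_gap: 0.001
gripper_force: 1.2
t: 51.52
tcp_pos: [0.6291, -0.0865, 0.1294]
tool_rot: [0.691, 0.723, 0.0, 0.0]
force: [0.5, -2.2, 1.7]
finger_gap: -0.002
gripper_force: 1.2
```

```bash
python3 -m crank '[{"dp":[0.002,0,0],"delta_rot":[0,0,0],"fingers":-1},{"dp":[0,0,0],"delta_rot":[0,0,0],"fingers":-1}]';python3 -m crank '[{"dp":[0.003,0,0],"delta_rot":[0,0,0],"fingers":-1},{"dp":[0,0,0],"delta_rot":[0,0,0],"fingers":-1}]'
```

```text
t: 51.68
tcp_pos: [0.6291, -0.0864, 0.1294]
tool_rot: [0.691, 0.723, -0.0, 0.001]
force: [0.5, -5.2, 1.7]
finger_gap: -0.002
gripper_force: 2.4
t: 51.85
tcp_pos: [0.6291, -0.0861, 0.1295]
tool_rot: [0.691, 0.723, -0.001, 0.002]
force: [-0.6, -8.3, 1.4]
finger_gap: 0.003
gripper_force: 4.3
```

Locked. Back off, rise and check.

```bash
python3 -m crank '[{"dp":[-0.02,0,0],"delta_rot":[0,0,0],"fingers":-1},{"dp":[-0.02,0,-0.04],"delta_rot":[0,0,0],"fingers":-1},{"dp":[0,0,-0.07],"delta_rot":[0,0,0],"fingers":-1},{"dp":[-0.04,0,-0.07],"delta_rot":[0,0,0],"fingers":-1},{"dp":[-0.07,0,-0.04],"delta_rot":[0,0,0],"fingers":-1},{"dp":[-0.07,0,0],"delta_rot":[0,0,0],"fingers":-1},{"dp":[0,0,0],"delta_rot":[0,0,0],"fingers":-1},{"dp":[0,0,0],"delta_rot":[0,0,0],"fingers":-1},{"dp":[0,0,0],"delta_rot":[0,0,0],"fingers":-1}]';python3 -c "
from m import *
im,d,P,m=look('wrist','w10')
Q=P.copy(); Q[np.hypot(P[...,0]-.629,P[...,1]+.07)>.03]=np.nan
print('btn',rect(Q,(0,0,640,480),.072,.09))
im2,d,P,m=look('side'); im3,d,P,m=look('top')
a=cv2.resize(im2[90:270,200:420],(586,480)); b=cv2.resize(im3[110:310,180:280],(214,428)); c=np.zeros((480,800,3),np.uint8); c[:,:586]=a; c[:428,586:]=b
cv2.imwrite('pics/fin.png',c[...,::-1])"
```

```text
t: 52.6
tcp_pos: [0.6324, -0.1933, 0.238]
tool_rot: [0.692, 0.722, 0.0, -0.002]
force: [-1.0, -0.2, -1.1]
finger_gap: 0.002
gripper_force: 0.0
btn (772, array([ 0.6293, -0.069 ,  0.0796]), array([ 0.6293, -0.069 ,  0.0793]), [array([629.3, -68.7]), array([12.8, 14.1]), np.float64(3.2)])
```

View pics/fin.png

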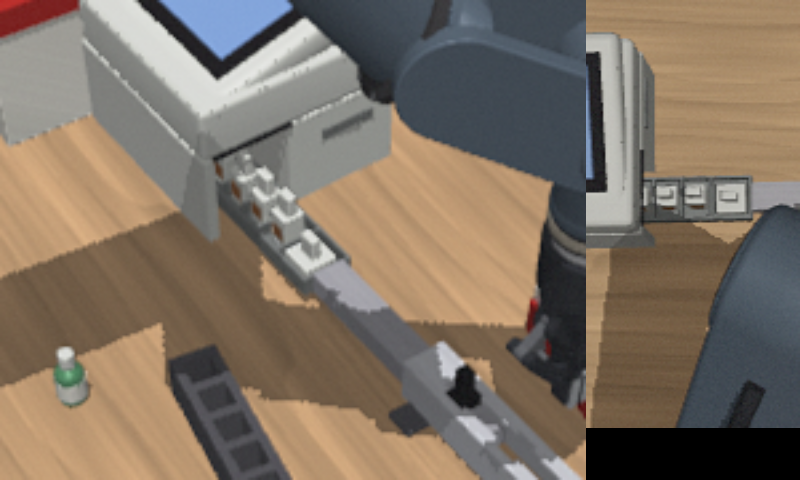

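The button is up at z 0.0796, at y −0.069 (the reading window). The cartridges in view are upright, the cassette lies flat, and the block is empty.

```bash
python3 -c "
from station import manip
print(manip.sign_off())"
```

```text
the job is handed in; nothing more can be done
None
```

The job is done and handed in at about 53 s: all five cartridges are in the narrow compartments, the control cassette is flat in the wide one, and the tray arm is locked at the reading window; the last pictures showed every cartridge still in view upright, but the ones inside the analyser could not be seen.

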